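Change over the small cheese press

TASK

Wind the crank so that the red jaw opens, then lift both orange hoops of pressed cheese out and stand them upright on the brown wooden ripening board. Only when both are out, stand all the white hoops of fresh cheese from the blue tray (two or three of them) upright and square in one row along the middle of the press, between the jaws, and wind the red jaw back until the whole row is clamped firmly between the jaws. Leave the ripened cheese wheel, the jar and the brush where they are.

Things in the scene. Friction and masses are not known exactly. Their poses are not given: they have to be found in the camera images.
- press: fixed press: flat steel plate 116 mm (x) by 460 mm (y from -210 to +250), top 16 mm above the origin, no side rails. The row runs along its own y axis on the line x = 0, from the green fixed jaw (face at y = -180 mm). A 14 mm rod behind the red jaw runs at 35 mm height to a green gear housing (66 x 70 mm, top at 46 mm) at y = +120 mm under the crank. Origin under the plate, z up.
- fixed_jaw: green fixed jaw, 84 mm wide, 40 mm high; origin at the middle of the foot of its face, on the plate's top; axes as the press; the row begins here and runs to +y
- jaw: red sliding jaw, 84 x 22 mm, 38 mm high; origin at the middle of the foot of its face that meets the row, at plate top; axes as the press, opens to +y. Gap to the fixed jaw: 105.5 mm at the start (both orange hoops held), range 43.5 to 201.5 mm. Moves 12 mm per radian of crank. Crank friction (about 4 N at the knob) holds it and its clamping force when let go.
- crank (a joint): crank angle, rad: 0 at the start with the knob towards the press's +x side; counter-clockwise from above is positive and opens the jaw, clockwise closes it; range -5.17 to 8.0, so it goes more than once round
- crank_axis (a point): point on the crank's vertical axis, 76 mm above the underside of the press
- crank_knob (a point): centre of the grip of the crank's black knob: upright cylinder 22 mm in diameter that spins freely on the crank arm, 55 mm from the crank axis; it stands from 55 to 90 mm above the underside of the press, this point is at 76 mm; the flat crank arm under it has its top at 55 mm
- ripening_board: fixed brown wooden board 140 (x) by 290 (y) by 20 mm thick, origin under its centre; lies beyond the press, left or right
- draining_tray: fixed blue plastic board 140 (x) by 290 (y) by 20 mm thick, flat, no rim, origin under its centre; the white hoops start on it in a line along y
- pressed1: orange square open-topped plastic cheese hoop, 52 x 52 mm and 46 mm high, about 0.18 kg, rigid, with rows of small dark holes in its sides; origin at the centre of its underside, z up, x and y square to its sides (it may be turned by quarter turns, all alike); golden pressed cheese inside; at the start between the jaws
- pressed2: orange square open-topped plastic cheese hoop, 52 x 52 mm and 46 mm high, about 0.18 kg, rigid, with rows of small dark holes in its sides; origin at the centre of its underside, z up, x and y square to its sides (it may be turned by quarter turns, all alike); golden pressed cheese inside; at the start between the jaws
- fresh1: white square open-topped plastic cheese hoop, 52 x 52 mm and 46 mm high, about 0.18 kg, rigid, with rows of small dark holes in its sides; origin at the centre of its underside, z up, x and y square to its sides (it may be turned by quarter turns, all alike); pale fresh cheese inside; may be absent
- fresh2: white square open-topped plastic cheese hoop, 52 x 52 mm and 46 mm high, about 0.18 kg, rigid, with rows of small dark holes in its sides; origin at the centre of its underside, z up, x and y square to its sides (it may be turned by quarter turns, all alike); pale fresh cheese inside; may be absent
- fresh3: white square open-topped plastic cheese hoop, 52 x 52 mm and 46 mm high, about 0.18 kg, rigid, with rows of small dark holes in its sides; origin at the centre of its underside, z up, x and y square to its sides (it may be turned by quarter turns, all alike); pale fresh cheese inside; may be absent
- wheel: bystander: ripened cheese wheel, 156 mm across and 50 mm high, origin under its centre
- rind_wash: bystander: amber jar 68 mm across and 130 mm high, origin under its centre
- brush: bystander: brush lying on the table
Things that resemble listed ones, but are neither listed nor needed, are in the scene too. Leave any green look-alike of the fresh2 alone. Leave any purple look-alike of the fresh1 alone.

How it is judged (in metres and radians):
On the way, in this order (a step that is already met when the one before it is completed fails the run):
1. the red jaw has been wound open by at least 10 mm, the orange hoops still in the press (y of jaw in the frame of fixed_jaw above 0.1155 m and z of pressed1 in the frame of press between 0.01 and 0.03 m and z of pressed2 in the frame of press between 0.01 and 0.03 m), for 0.2 s.
2. both orange hoops stand on the ripening board, let go, and no white hoop is in the press yet (x of pressed1 in the frame of ripening_board between -0.06 and 0.06 m and y of pressed1 in the frame of ripening_board between -0.14 and 0.14 m and z of pressed1 in the frame of ripening_board between 0.014 and 0.026 m and angle between each of pressed1, pressed2's own z axis and vertical below 0.12 rad and linear speed of each of pressed1, pressed2 below 0.03 m/s and contact force between each of pressed1, pressed2 and the fingers below 0.1 N and x of pressed2 in the frame of ripening_board between -0.06 and 0.06 m and y of pressed2 in the frame of ripening_board between -0.14 and 0.14 m and z of pressed2 in the frame of ripening_board between 0.014 and 0.026 m and x of each of fresh1, fresh2, fresh3 in the frame of press above 0.065 m), for 0.2 s.
3. all white hoops stand in the press between the jaws, let go (x of fresh1 in the frame of press between -0.022 and 0.022 m and y of fresh1 in the frame of press between -0.17 and 0.02 m and z of fresh1 in the frame of press between 0.01 and 0.022 m and angle between each of fresh1, fresh2, fresh3's own z axis and vertical below 0.12 rad and linear speed of each of fresh1, fresh2, fresh3 below 0.03 m/s and x of fresh2 in the frame of press between -0.022 and 0.022 m and y of fresh2 in the frame of press between -0.17 and 0.02 m and z of fresh2 in the frame of press between 0.01 and 0.022 m and x of fresh3 in the frame of press between -0.022 and 0.022 m and y of fresh3 in the frame of press between -0.17 and 0.02 m and z of fresh3 in the frame of press between 0.01 and 0.022 m and y of each of fresh1, fresh2, fresh3 in the frame of fixed_jaw above 0.015 m and y of each of fresh1, fresh2, fresh3 in the frame of jaw below -0.015 m and contact force between each of fresh1, fresh2, fresh3 and the fingers below 0.1 N), for 0.2 s.
At the end, for the whole second after the job is handed in: Both orange hoops stand upright, centres on the ripening board; all white hoops stand upright between the jaws, within 22 mm of the press's centre line and square within 0.15 rad; each jaw presses on the row with over 3 N; all let go and at rest (all of step 3 and x of pressed1 in the frame of ripening_board between -0.06 and 0.06 m and y of pressed1 in the frame of ripening_board between -0.14 and 0.14 m and z of pressed1 in the frame of ripening_board between 0.014 and 0.026 m and angle between each of pressed1, pressed2's own z axis and vertical below 0.12 rad and linear speed of each of pressed1, pressed2 below 0.03 m/s and contact force between each of pressed1, pressed2 and the fingers below 0.1 N and x of pressed2 in the frame of ripening_board between -0.06 and 0.06 m and y of pressed2 in the frame of ripening_board between -0.14 and 0.14 m and z of pressed2 in the frame of ripening_board between 0.014 and 0.026 m and (angle between the x axis of fresh1 and the x axis of press, either way round below 0.15 rad or angle between the x axis of fresh1 and the y axis of press, either way round below 0.15 rad) and (angle between the x axis of fresh2 and the x axis of press, either way round below 0.15 rad or angle between the x axis of fresh2 and the y axis of press, either way round below 0.15 rad) and (angle between the x axis of fresh3 and the x axis of press, either way round below 0.15 rad or angle between the x axis of fresh3 and the y axis of press, either way round below 0.15 rad) and (contact force between jaw and fresh1 above 3 N or contact force between jaw and fresh2 above 3 N or contact force between jaw and fresh3 above 3 N) and (contact force between fixed_jaw and fresh1 above 3 N or contact force between fixed_jaw and fresh2 above 3 N or contact force between fixed_jaw and fresh3 above 3 N)); the robot touches nothing.
It fails at once if the ripened cheese wheel is moved by more than 30 mm (distance of wheel from where it was at the start of the episode above 0.03 m).
It fails at once if the jar is moved by more than 30 mm (distance of rind_wash from where it was at the start of the episode above 0.03 m).
It fails at once if the brush is moved by more than 30 mm (distance of brush from where it was at the start of the episode above 0.03 m).
Of fresh1, fresh2, fresh3 only 2 to 3 are there at a start; the rules pass over those that are not, and their reading is None.
At some moment in a run one of fresh1, fresh2, fresh3 may be knocked a few centimetres aside while the robot is not near it.
Once in a run the grip may slacken for a moment while it holds something.
It also fails if it takes over 210 s, if anything falls off the work surface, if the arm or the gripper's body presses on something with over 40 N, if the wrist force passes 120 N, or if a joint passes its speed limit or range.

ROBOT

A 6-joint arm with a two-finger parallel gripper is mounted at the origin on the work surface. World frame = base frame: x ahead of the robot, y to its left, z up, the work surface at z = 0. Lengths are in mm, angles in rad, forces in N, time in s.
With the tool pointing down it reaches from about 300 to 950 mm from the base axis. Payload 3.1 kg.
Tool frame: the origin (TCP) lies at the very end of the fingers, on their centre line; the grasp point (between the pads) lies 19 mm behind it; z points along the fingers, y is the line along which they close (so a half turn about z gives the same grasp; the last joint's range is limited). The gripper opens to 85 mm and grips with 20 to 120 N. Pads are 22 mm wide; open, the fingers measure 114 mm over their backs; the gripper's body (76 mm by 85 mm) begins 54 mm behind the grasp point. The pads swing forward as they close: fully open they stand 13 mm farther back than shut.
Start: joints at [1.182, 0.308, 1.634, -0, 1.2, -0.07], TCP at [195.918, 593.505, 195.772] pointing down, gripper open.
Joint ranges: [-3.06, 3.06], [-0.79, 1.96], [0.05, 2.63], [-1.19, 4.34], [0.05, 2.64], [-2.94, 2.94]. Speed limits (rad/s): [2.79, 2.79, 3.14, 3.14, 3.14, 3.14].

INTERFACE

Orientations are given as a unit quaternion [w, x, y, z].
In Python, from cell import robot, eyes gives the robot as it stands.
- The arm moves only by the tool apply_moves, never from a script. Its argument "increments" is a list of rows, each a list of 2 entries, a list of its own where there are three numbers: the shift along the tool's x, y, z in m, then the turn, a rotation vector about the tool's x, y, z in rad. A call has exactly 5 rows; each row shifts and turns the commanded pose from where the row before left it, along the tool's axes as they then stand; what a row does not reach is not made up. A row lasts 1/8 s, in which the tool goes at most 62.5 mm and 10.7 degrees, less where a joint would pass 70% of its speed; a pose out of reach is approached as far as the arm can. A call with a gripper value outside its range is refused whole. "hand" is the opening, from 0 (shut) to 1 (fully open), set as the call begins (left out, the last holds). The fingers move at their own pace and stop on an object; "grip_force" is the grip in N (left out, the last holds). Time passes only in rows, so rows that do not move let the fingers close, or fill a call up. It gives the time, the measured TCP pose, the force, the opening and the grip force at its end, in the units of the state.
- robot.state(): the state, without advancing time (a new reading comes with each control period).
- eyes.camera(name): name is "side" or "top" or "wrist"; returns the picture (400x640x3 uint8, red, green, blue); there is no depth.
- eyes.camera_model(name): a dict with "mtx" (3x3 intrinsics, pixels), "rvec" (rotation vector, rad) and "tvec" (3), from world to camera coordinates, as OpenCV has them. Camera axes: x right, y down, z forward; pixel columns grow to the right and rows downward; lengths in mm; the calibration is good to about 2 mm. The wrist camera is an equidistant fisheye: a pixel r from the principal point sees the ray r / f radians off the axis. A picture is of the moment at which its call begins: read the wrist's pose just before it. camera_model takes no time and is no camera call; for the wrist camera it gives the pose at the moment of the call.
- robot.hand_in(): hands the job in; it is judged then, once.
The state is a dict: "clock": time; "joint_positions": joint angles; "dq": joint speeds; "tau": joint torques, N m; "tool_pos": TCP position; "ee_rot": TCP orientation; "force": force on the tool from outside, world axes, zero at the start; "torque": the same for the moment, N m; "finger_gap": finger opening in mm; "gripper_force": force on a finger pad.
Only numpy, scipy, OpenCV 4.12 (cv2) and the standard library are available. Lean on these libraries where they do the work, as an engineer would, in place of code of your own. Each camera call takes 0.05 s, during which the arm holds its last target. There are 200 camera calls.

## Working session

There is one attempt and no reset: what is moved stays moved. The work goes in short steps, Python scripts to look and compute and a tool call to move; the robot and the scene stay as the last step left them, time stands still between calls to the robot, and variables do not carry over. Pictures are saved under pics/ and viewed, at most 14 in all, crops included, and the job is handed in when it is done.

Besides the shell and the picture viewer there is one more tool, called after ">>>" as name(argument=value, ...) on one line, values as JSON. apply_moves: Moves the arm, as the interface text tells. Its arguments: {"type":"object","properties":{"increments":{"type":"array","items":{"type":"array"}},"hand":{"type":"number"},"grip_force":{"type":"number"}},"required":["increments"]}

```bash
ls; mkdir -p pics; python3 - <<'E'
from cell import robot, eyes
import cv2
s=robot.state();print(s)
for n in("top","side"):
    im=eyes.camera(n);cv2.imwrite(f"pics/{n}0.png",im[:,:,::-1])
    print(n,eyes.camera_model(n))
print(eyes.camera_model("wrist"))
E
```

```text
pics
{'clock': 0.0, 'joint_positions': array([ 1.18231165e+00,  3.09015797e-01,  1.63518070e+00,  3.10386598e-05,
        1.19971260e+00, -6.97170302e-02]), 'dq': array([-9.36423162e-05,  6.27218585e-04, -1.12485156e-03, -1.68766543e-04,
        8.72291174e-04, -9.02531190e-04]), 'tau': array([-1.40288216e-04, -4.15231133e+01, -2.76671630e+01, -2.05426306e-05,
        9.87448700e-03,  6.39655624e-06]), 'tool_pos': array([195.55588553, 592.66659422, 194.54324837]), 'ee_rot': array([-2.77113194e-04,  1.58715335e-01,  9.87323706e-01, -1.12467554e-03]), 'force': array([-0.33012075,  0.17685155,  0.66984545]), 'torque': array([-0.04443502, -0.00871948,  0.00220003]), 'gripper_force': 0.0, 'finger_gap': 85.01763343658055}
top {'mtx': array([[508.20573491,   0.        , 325.72171305],
       [  0.        , 508.20573491, 195.25256476],
       [  0.        ,   0.        ,   1.        ]]), 'rvec': array([ 2.11512106, -2.17288707,  0.1124987 ]), 'tvec': array([  67.65217619,  601.66441456, 1354.33118084])}
side {'mtx': array([[440.59160117,   0.        , 319.77787084],
       [  0.        , 440.59160117, 192.07570442],
       [  0.        ,   0.        ,   1.        ]]), 'rvec': array([ 2.04665154, -0.76168941,  0.37737832]), 'tvec': array([-435.43836611,  307.18404812,  869.04260022])}
{'mtx': array([[309.70691629,   0.        , 318.4421138 ],
       [  0.        , 309.70691629, 197.19750962],
       [  0.        ,   0.        ,   1.        ]]), 'rvec': array([-2.35700901, -1.70431262, -0.23386935]), 'tvec': array([-624.19255872,  -35.805674  ,  379.72409385])}
```

View pics/top0.png

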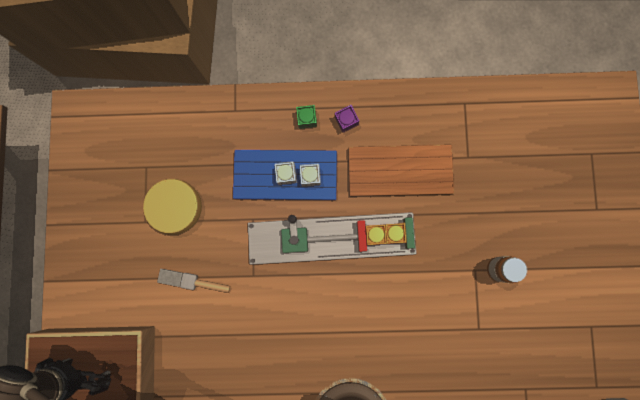

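View pics/side0.png

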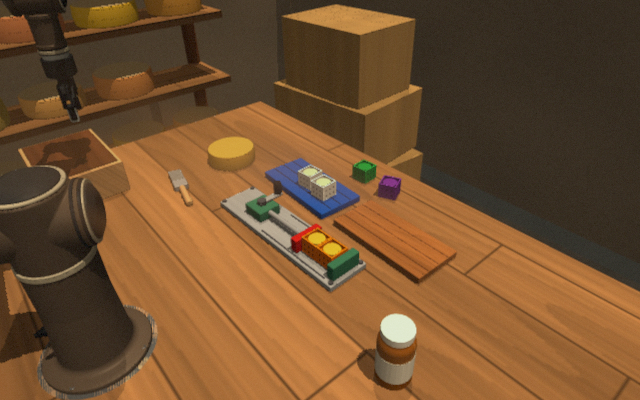

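The top view shows +x up and +y to the left. The orange hoops are at (376,235) and (397,233), and the knob is at (292,219). There are two white hoops, at (286,173) and (310,175). The board is on the right at (400,170), and the look-alikes are at (306,117) and (347,119). The side view agrees with this and shows no third white hoop.

```bash
cat > h.py <<'E'
import numpy as np, cv2
from cell import robot, eyes
from scipy.spatial.transform import Rotation as Ro
def ray(n,uv,m=None):
    m=m or eyes.camera_model(n);K=m["mtx"];R=cv2.Rodrigues(m["rvec"])[0];t=m["tvec"]
    x=(uv[0]-K[0,2])/K[0,0];y=(uv[1]-K[1,2])/K[1,1]
    if n=="wrist":
        r=np.hypot(x,y);k=np.sin(r)/r if r>1e-9 else 1;d=np.array([x*k,y*k,np.cos(r)])
    else: d=np.array([x,y,1.])
    return -R.T@t,R.T@d
def onz(n,uv,z,m=None):
    c,d=ray(n,uv,m);return (c+d*(z-c[2])/d[2])
def tri(*obs):
    A=np.zeros((3,3));b=np.zeros(3)
    for c,d in obs:
        d=d/np.linalg.norm(d);P=np.eye(3)-np.outer(d,d);A+=P;b+=P@c
    return np.linalg.solve(A,b)
def mask(im,lo,hi):
    h=cv2.cvtColor(im,cv2.COLOR_RGB2HSV);return cv2.inRange(h,np.array(lo),np.array(hi))
def blobs(m,amin=30):
    c,_=cv2.findContours(m,cv2.RETR_EXTERNAL,cv2.CHAIN_APPROX_NONE)
    return [(cv2.minAreaRect(k),cv2.contourArea(k)) for k in sorted(c,key=cv2.contourArea,reverse=True) if cv2.contourArea(k)>amin]
def Rt(): 
    q=robot.state()["ee_rot"];return Ro.from_quat([q[1],q[2],q[3],q[0]])
E
python3 - <<'E'
from h import *
im=cv2.imread("pics/top0.png")[:,:,::-1].copy()
h=cv2.cvtColor(im,cv2.COLOR_RGB2HSV)
for p in [(376,235),(386,245),(362,236),(410,232),(300,175),(286,173),(250,170),(400,170),(255,250),(292,219),(295,240)]: print(p,im[p[1],p[0]],h[p[1],p[0]])
for n,lo,hi,z in [("blue",(105,120,50),(125,255,255),20),("white",(20,0,140),(60,90,255),46+20),("red",(0,190,90),(6,255,255),54),("redb",(172,190,90),(180,255,255),54),("orange",(10,190,140),(35,255,255),62),("green",(50,60,20),(90,255,120),50),("plate",(0,0,90),(40,45,190),16)]:
    for r,a in blobs(mask(im,lo,hi),30)[:5]:
        print(n,np.round(r[0]),np.round(r[1],1),round(r[2],1),a,[onz("top",q,z)[:2].round().tolist() for q in [r[0]]+list(cv2.boxPoints(r))])
for n,q,z in [("knob",(292,219),90),("fiducials",(250,226),16),("",(409,215),16),("",(413,251),16),("",(252,262),16)]: print(n,onz("top",q,z))
big=cv2.resize(im[130:275,225:465][:,:,::-1],None,fx=3.3,fy=3.3,interpolation=cv2.INTER_CUBIC);cv2.imwrite("pics/big.png",big)
E
```

```text
(376, 235) [183 184  91] [ 30 129 184]
(386, 245) [161 151 140] [ 16  33 161]
(362, 236) [179  60  51] [  2 182 179]
(410, 232) [ 82 116  85] [ 63  75 116]
(300, 175) [137 146 150] [ 99  22 150]
(286, 173) [183 191 161] [ 38  40 191]
(250, 170) [ 61  88 139] [110 143 139]
(400, 170) [152  94  59] [ 11 156 152]
(255, 250) [165 153 140] [ 16  39 165]
(292, 219) [60 53 51] [ 7 38 60]
(295, 240) [93 85 79] [13 38 93]
blue [284. 162.] [ 23. 101.] 90.0 1442.5 [[705.0, 165.0], [742.0, 308.0], [733.0, 23.0], [668.0, 24.0], [676.0, 308.0]]
blue [284. 181.] [ 36. 102.] 90.0 1395.5 [[649.0, 167.0], [705.0, 311.0], [696.0, 24.0], [595.0, 26.0], [603.0, 311.0]]
blue [254. 180.] [10. 39.] 90.0 381.0 [[655.0, 253.0], [670.0, 308.0], [667.0, 198.0], [639.0, 198.0], [642.0, 308.0]]
white [285. 172.] [18.6 17.8] 83.7 214.0 [[667.0, 159.0], [690.0, 186.0], [694.0, 138.0], [643.0, 133.0], [639.0, 181.0]]
white [309. 175.] [16. 16.] 90.0 195.0 [[656.0, 95.0], [679.0, 116.0], [678.0, 73.0], [634.0, 74.0], [635.0, 117.0]]
green [294. 240.] [23.4 24.9] 86.8 387.0 [[483.0, 140.0], [514.0, 174.0], [515.0, 107.0], [453.0, 105.0], [451.0, 172.0]]
green [409. 233.] [30.1  7.1] 85.6 170.5 [[494.0, -171.0], [534.0, -160.0], [535.0, -179.0], [454.0, -182.0], [453.0, -163.0]]
plate [331. 238.] [ 41.7 166.1] 86.4 5060.5 [[487.0, 40.0], [537.0, 273.0], [553.0, -187.0], [438.0, -189.0], [422.0, 267.0]]
plate [177. 279.] [36.5 14.5] 11.3 190.5 [[387.0, 467.0], [379.0, 520.0], [417.0, 513.0], [395.0, 413.0], [357.0, 421.0]]
plate [289. 172.] [19. 12.] 90.0 54.5 [[677.0, 153.0], [704.0, 170.0], [703.0, 136.0], [649.0, 137.0], [650.0, 171.0]]
knob [536.29781928 140.60982384  90.        ]
fiducials [526.21559138 264.41708512  16.        ]
 [ 544.71030081 -176.79742569   16.        ]
 [ 445.60314039 -183.14127751   16.        ]
 [426.91715857 259.51283719  16.        ]
```

View pics/big.png

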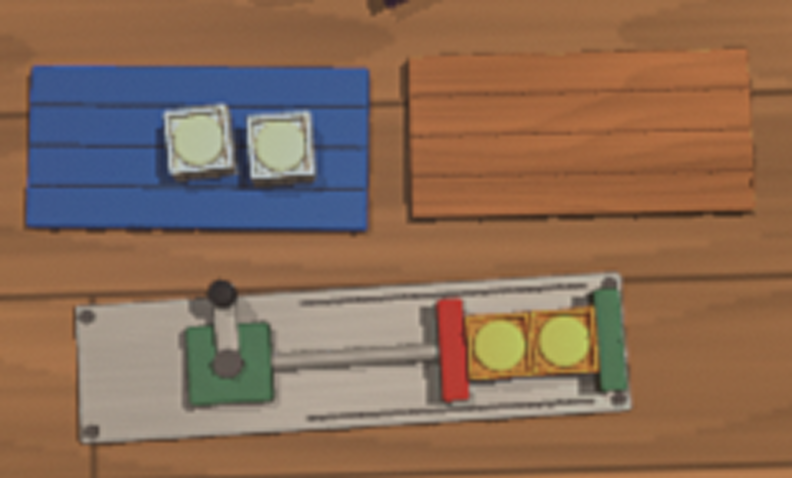

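Zoomed in, the press fiducials give a yaw of about 0.042 rad and an origin near (487,21). That puts the crank knob near (536,142). Next I'll square the tool to the press, with tool x along press +y and tool y along press +x, and travel to the knob.

>>> apply_moves(increments=[[[0, 0, 0], [0, 0, 0.173]], [[0, 0, 0], [0, 0, 0.173]], [[0, 0, 0], [0, 0, 0.173]], [[0, 0, 0], [0, 0, 0.173]], [[0, 0, 0], [0, 0, 0.173]]], hand=1, grip_force=40)

```text
clock: 0.72
tool_pos: [195.7, 593.0, 195.0]
ee_rot: [0.0, 0.56, 0.828, -0.001]
force: [1.0, 0.1, -0.2]
finger_gap: 85.3
gripper_force: 0.0
```

>>> apply_moves(increments=[[[0, 0, 0], [0, 0, 0.173]], [[0, 0, 0], [0, 0, 0.172]], [[-0.045, 0.03, 0], [0, 0, 0]], [[-0.045, 0.03, 0], [0, 0, 0]], [[-0.045, 0.03, 0], [0, 0, 0]]])

```text
clock: 1.35
tool_pos: [291.9, 460.8, 195.1]
ee_rot: [0.0, 0.692, 0.722, -0.0]
force: [0.7, 0.6, 1.8]
finger_gap: 85.5
gripper_force: 0.0
```

```bash
cat >> h.py <<'E'
def prt():
    s=robot.state();R=Rt().as_matrix();print(round(s["clock"],2),"tcp",s["tool_pos"].round(1),"x",R[:,0].round(3),"y",R[:,1].round(3),"z",R[:,2].round(3),"F",s["force"].round(1),"gap",round(s["finger_gap"],1),s["gripper_force"])
def goto(x,y,z=None):
    s=robot.state();d=np.array([x,y,s["tool_pos"][2] if z is None else z])-s["tool_pos"];print("to go (tool mm)",(Rt().as_matrix().T@d).round(1))
E
python3 - <<'E'
from h import *
prt();goto(530,142,190)
m=eyes.camera_model("wrist");R=cv2.Rodrigues(m["rvec"])[0];print("cam",-R.T@m["tvec"], R[2])
E
```

```text
1.35 tcp [291.9 460.8 195.1] x [-0.043  0.999 -0.001] y [ 0.999  0.043 -0.   ] z [-0.    -0.001 -1.   ] F [0.7 0.6 1.8] gap 85.5 0.0
to go (tool mm) [-328.7  224.2    5.3]
cam [289.45651013 529.97018958 374.62245374] [ 0.01115905 -0.27201876 -0.96222724]
```

>>> apply_moves(increments=[[[-0.047, 0.032, 0], [0, 0, 0]], [[-0.047, 0.032, 0], [0, 0, 0]], [[-0.047, 0.032, 0], [0, 0, 0]], [[-0.047, 0.032, 0], [0, 0, 0]], [[-0.047, 0.032, 0], [0, 0, 0]]])

```text
clock: 1.98
tool_pos: [461.8, 232.6, 195.5]
ee_rot: [-0.0, 0.692, 0.722, -0.0]
force: [1.4, 1.5, -0.3]
finger_gap: 85.8
gripper_force: 0.0
```

>>> apply_moves(increments=[[[-0.047, 0.032, 0], [0, 0, 0]], [[-0.047, 0.032, 0], [0, 0, 0]], [[0, 0, 0], [0, 0, 0]], [[0, 0, 0], [0, 0, 0]], [[0, 0, 0], [0, 0, 0]]])

```text
clock: 2.6
tool_pos: [528.0, 144.1, 195.4]
ee_rot: [-0.0, 0.692, 0.722, -0.0]
force: [0.5, -0.6, -0.1]
finger_gap: 85.3
gripper_force: 0.0
```

```bash
python3 - <<'E'
from h import *
prt();m=eyes.camera_model("wrist");im=eyes.camera("wrist");cv2.imwrite("pics/w1.png",im[:,:,::-1])
import pickle;pickle.dump(m,open("w1.pkl","wb"))
E
```

```text
2.6 tcp [528.  144.1 195.4] x [-0.044  0.999  0.   ] y [ 0.999  0.044 -0.001] z [-0.001  0.    -1.   ] F [ 0.5 -0.6 -0.1] gap 85.3 0.0
```

View pics/w1.png

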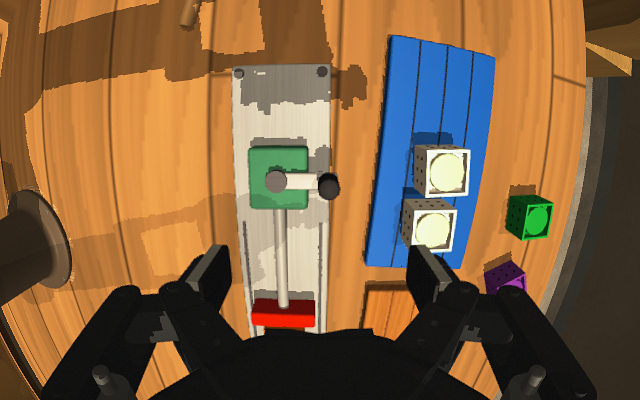

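Wrist view: the knob top is at (328,184), the hub at (277,180), and the plate's far edge corners at (233,66) and (329,66). The white hoops are at (442,170) and (430,225).

```bash
python3 - <<'E'
from h import *
import pickle
m=pickle.load(open("w1.pkl","rb"));im=cv2.imread("pics/w1.png")[:,:,::-1].copy()
k=mask(im,(0,0,0),(180,255,70));k[:165]=0;k[205:]=0;k[:,:315]=0;k[:,350:]=0
ys,xs=np.nonzero(k);print("knob px",xs.mean(),ys.mean(),xs.min(),xs.max(),ys.min(),ys.max())
print("knob",onz("wrist",(xs.mean(),ys.mean()),75,m),onz("wrist",(328,181),90,m))
print("hub",onz("wrist",(277,181),60,m));print([onz("wrist",p,16,m).round(1) for p in[(233,66),(329,66)]])
g=mask(im,(50,60,40),(85,255,200));g[:,:240]=0;g[:,320:]=0;print([(r,a) for r,a in blobs(g,300)])
r=blobs(g,300)[0][0];print("housing",onz("wrist",r[0],46,m))
E
```

```text
knob px 328.0901287553648 185.74892703862662 318 339 172 199
knob [538.08241875 140.93845014  75.        ] [537.14269976 149.14940037  90.        ]
hub [484.98351795 140.17633438  60.        ]
[array([423.2, 266.5,  16. ]), array([534.9, 267.5,  16. ])]
[(((277.5, 177.0), (64.0, 59.0), 90.0), 2742.0)]
housing [483.67172909 141.43541025  46.        ]
```

>>> apply_moves(increments=[[[-0.002, 0.0097, 0], [0, 0, 0]], [[0, 0, 0.045], [0, 0, 0]], [[0, 0, 0.045], [0, 0, 0]], [[0, 0, 0.045], [0, 0, 0]], [[0, 0, 0], [0, 0, 0]]])

```text
clock: 3.28
tool_pos: [534.9, 141.2, 56.9]
ee_rot: [-0.003, 0.692, 0.722, -0.004]
force: [-0.9, 0.4, -0.9]
finger_gap: 85.4
gripper_force: 0.0
```

>>> apply_moves(increments=[[[0, 0, 0], [0, 0, 0]], [[0, 0, 0], [0, 0, 0]], [[0, 0, 0], [0, 0, 0]], [[0, 0, 0], [0, 0, 0]], [[0, 0, 0], [0, 0, 0]]], hand=0, grip_force=40)

```text
clock: 3.9
tool_pos: [539.1, 141.5, 61.2]
ee_rot: [0.0, 0.692, 0.722, 0.0]
force: [-0.2, 0.7, -0.3]
finger_gap: -0.0
gripper_force: 0.0
```

```bash
python3 - <<'E'
from h import *
prt();print([a[0] for a in []])
for th0,n in [(0,12)]:
    t=np.arange(n+1)*0.25;p=55*np.c_[np.sin(t),np.cos(t)];print(np.diff(p,axis=0).round(1).tolist())
E
```

```text
3.9 tcp [539.1 141.5  61.2] x [-0.042  0.999  0.   ] y [0.999 0.042 0.001] z [ 0.001  0.    -1.   ] F [-0.2  0.7 -0.3] gap -0.0 0.0
[]
[[13.6, -1.7], [12.8, -5.0], [11.1, -8.0], [8.8, -10.5], [5.9, -12.4], [2.7, -13.5], [-0.7, -13.7], [-4.1, -13.1], [-7.2, -11.7], [-9.9, -9.5], [-11.9, -6.8], [-13.2, -3.6]]
```

```bash
python3 - <<'E'
from h import *
a=eyes.camera("wrist");b=eyes.camera("side")[120:320,170:410]
b=cv2.resize(b,(480,400),interpolation=cv2.INTER_CUBIC)
cv2.imwrite("pics/c1.png",np.hstack([a[:,170:490],b])[:,:,::-1])
E
```

```text
(no output)
```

View pics/c1.png

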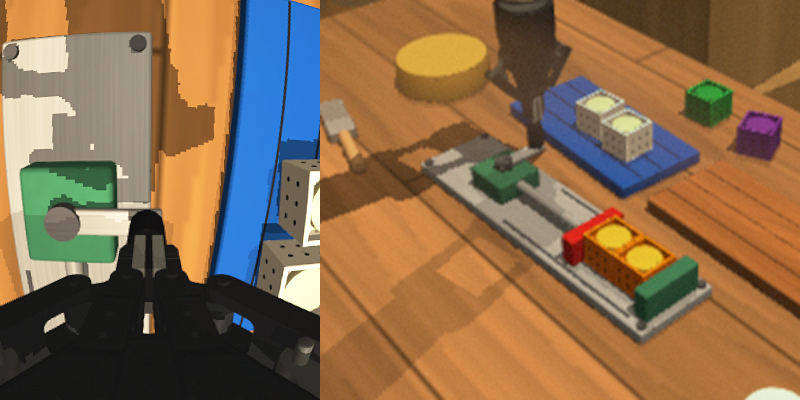

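Left: the fingers are shut, with a round dark cap at crop (148,218), just on the +y side of them. That looks like the knob squeezed out towards +y. Right: the side view shows the press otherwise undisturbed.

```bash
python3 - <<'E'
from h import *
prt()
m=eyes.camera_model("wrist");c,_=ray("wrist",(320,200));print("cam",c.round(1))
for n,p,z in [("cap",(318,219),90),("cap62",(318,219),62),("hub",(232,223),60),("hub",(232,223),66),("armend",(330,210),55),("plateL",(181,52),16),("plateR",(309,43),16)]: print(n,onz("wrist",p,z).round(1))
# projected fingertip & knob expectation
R=cv2.Rodrigues(m["rvec"])[0]
def proj(P):
    q=R@P+m["tvec"];r=np.hypot(q[0],q[1]);t=np.arctan2(r,q[2]);K=m["mtx"];return K[0,0]*t*q[0]/r+K[0,2],K[1,1]*t*q[1]/r+K[1,2]
T=robot.state()["tool_pos"];print("tcp px",proj(T),"back19",proj(T+[0,0,19]),"back50",proj(T+[0,0,50]))
for dy in(0,10,20):print(dy,"knobtop px",proj(np.array([538,142.+dy,90])),proj(np.array([538,142.+dy,55])))
E
python3 - <<'E'
import cv2
a=cv2.imread("pics/c1.png")[170:290,20:220];cv2.imwrite("pics/c2.png",cv2.resize(a,None,fx=4,fy=4,interpolation=cv2.INTER_CUBIC))
E
```

```text
4.0 tcp [538.9 141.5  60.9] x [-0.042  0.999  0.   ] y [0.999 0.042 0.   ] z [ 0.  0. -1.] F [-0.4 -0.2  0.2] gap 0.1 0.0
cam [536.4 210.5 240.4]
cap [538.5 156.4  90. ]
cap62 [538.8 146.4  62. ]
hub [484.1 140.3  60. ]
hub [485.9 142.6  66. ]
armend [546.2 150.2  55. ]
plateL [429.8 257.6  16. ]
plateR [527.6 261.1  16. ]
tcp px (np.float64(317.77532365649347), np.float64(225.7954740648146)) back19 (np.float64(317.70595454972926), np.float64(237.88920251330487)) back50 (np.float64(317.55922882711457), np.float64(263.7699984658676))
0 knobtop px (np.float64(316.0312154774943), np.float64(244.4220542686388)) (np.float64(316.433816775951), np.float64(221.66897469596228))
10 knobtop px (np.float64(316.7827045465952), np.float64(226.96256842048055)) (np.float64(317.06845552790685), np.float64(206.73265924523457))
20 knobtop px (np.float64(317.56950583742025), np.float64(208.70260329640234)) (np.float64(317.7245872453108), np.float64(191.3275854216054))
```

View pics/c2.png

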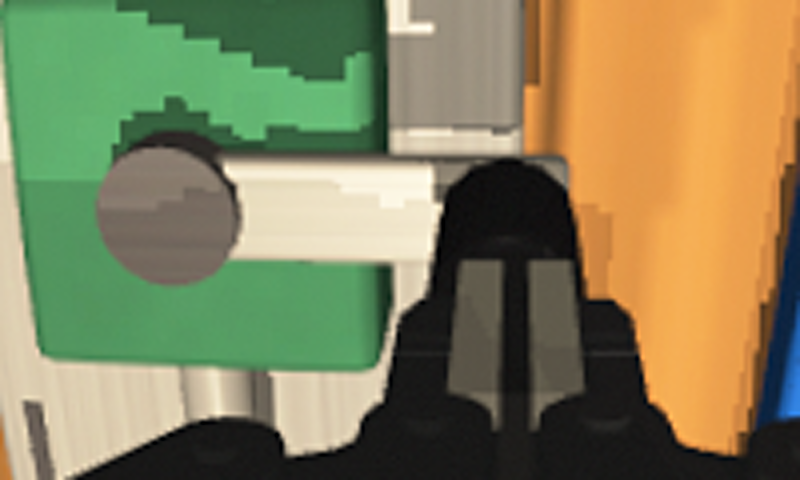

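>>> apply_moves(increments=[[[0, 0, 0], [0, 0, 0]], [[0, 0, 0], [0, 0, 0]], [[0, 0, 0], [0, 0, 0]], [[0, 0, 0], [0, 0, 0]], [[0, 0, 0], [0, 0, 0]]], hand=1)

```text
clock: 4.62
tool_pos: [538.9, 141.5, 60.8]
ee_rot: [0.0, 0.692, 0.722, -0.0]
force: [-0.5, -0.1, 0.6]
finger_gap: 85.5
gripper_force: 0.0
```

```bash
python3 - <<'E'
from h import *
a=eyes.camera("wrist");prt()
cv2.imwrite("pics/c3.png",cv2.resize(a[140:400,140:500],None,fx=2.2,fy=2.2)[:,:,::-1])
E
```

```text
4.67 tcp [538.9 141.5  60.8] x [-0.042  0.999 -0.   ] y [0.999 0.042 0.   ] z [ 0. -0. -1.] F [ 1.2 -0.   0.1] gap 85.2 0.0
```

View pics/c3.png

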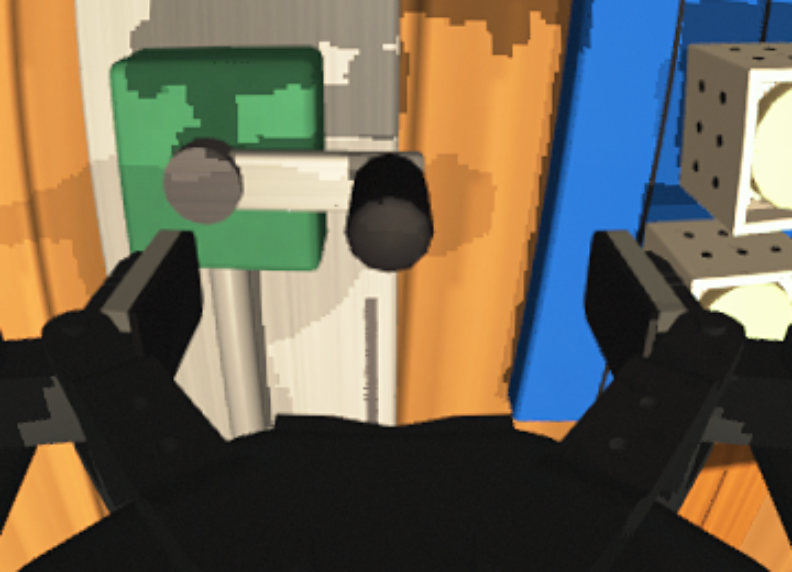

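The open view shows the knob top at crop (390,232), which is where I predicted it. The fingertips span rows 235–310 at x≈195 and 600, so they look to be further towards −y. I'll check by ray casting.

```bash
python3 - <<'E'
from h import *
f=lambda u,v:(140+u/2.2,140+v/2.2)
for z in (61,74,85,100):
    print(z,[onz("wrist",f(*p),z).round(1)[:2].tolist() for p in [(195,232),(600,232),(200,310),(587,305)]])
print("knob",onz("wrist",f(390,232),90).round(1))
E
```

```text
61 [[481.2, 124.8], [601.7, 129.7], [480.7, 97.6], [601.7, 104.4]]
74 [[485.2, 131.0], [597.0, 135.6], [484.8, 105.7], [596.9, 112.1]]
85 [[488.6, 136.3], [593.0, 140.5], [488.2, 112.7], [592.9, 118.6]]
100 [[493.2, 143.4], [587.5, 147.3], [492.9, 122.1], [587.5, 127.5]]
knob [538.7 141.5  90. ]
```

```bash
python3 - <<'E'
from h import *
m=eyes.camera_model("side")
for P in [(539,141.5,z) for z in (55,61,75,90,103,116,150)]+[(538,142,90),(484,140,62)]:
    q,_=cv2.projectPoints(np.array([P],float),m["rvec"],m["tvec"],m["mtx"],None);q=q.ravel();print(P,q.round(1),((q-[170,120])*2+[320,0]).round())
a=cv2.imread("pics/c1.png")[100:190,460:590];cv2.imwrite("pics/c4.png",cv2.resize(a,None,fx=5,fy=5,interpolation=cv2.INTER_NEAREST))
E
```

```text
(539, 141.5, 55) [277.7 193. ] [535. 146.]
(539, 141.5, 61) [277.5 191.1] [535. 142.]
(539, 141.5, 75) [277.2 186.9] [534. 134.]
(539, 141.5, 90) [276.7 182.2] [533. 124.]
(539, 141.5, 103) [276.4 178.2] [533. 116.]
(539, 141.5, 116) [276. 174.] [532. 108.]
(539, 141.5, 150) [275. 163.] [530.  86.]
(538, 142, 90) [276.3 182.3] [533. 125.]
(484, 140, 62) [261.1 198.7] [502. 157.]
```

View pics/c4.png

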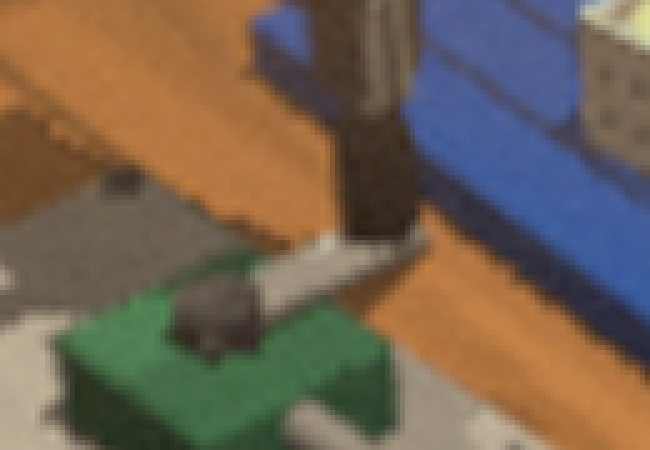

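The side view agrees: the grey fingers end at zoom row 115 (z≈92–100) above the black knob, so the fingers closed just above it. The fingertips sit about 35 mm higher than the reported TCP. I'll go 30 mm lower and close again.

>>> apply_moves(increments=[[[0, 0, 0.01], [0, 0, 0]], [[0, 0, 0.01], [0, 0, 0]], [[0, 0, 0.01], [0, 0, 0]], [[0, 0, 0], [0, 0, 0]], [[0, 0, 0], [0, 0, 0]]])

```text
clock: 5.3
tool_pos: [538.9, 141.5, 30.6]
ee_rot: [-0.0, 0.692, 0.722, -0.0]
force: [-0.0, 0.6, -0.1]
finger_gap: 85.7
gripper_force: 0.0
```

>>> apply_moves(increments=[[[0, 0, 0], [0, 0, 0]], [[0, 0, 0], [0, 0, 0]], [[0, 0, 0], [0, 0, 0]], [[0, 0, 0], [0, 0, 0]], [[0, 0, 0], [0, 0, 0]]], hand=0, grip_force=40)

```text
clock: 5.92
tool_pos: [538.0, 141.5, 31.2]
ee_rot: [-0.001, 0.692, 0.722, -0.001]
force: [-3.2, -0.2, 6.4]
finger_gap: 20.7
gripper_force: 39.0
```

```bash
python3 - <<'E'
from h import *
prt();a=eyes.camera("wrist");b=cv2.resize(eyes.camera("side")[120:320,170:410],(480,400))
cv2.imwrite("pics/c5.png",np.hstack([a[:,170:490],b])[:,:,::-1])
E
```

```text
5.92 tcp [538.  141.5  31.2] x [-0.042  0.999 -0.   ] y [ 0.999  0.042 -0.002] z [-0.002 -0.    -1.   ] F [-3.2 -0.2  6.4] gap 20.7 39.04578387737274
```

>>> apply_moves(increments=[[[0.0136, -0.0017, -0.002], [0, 0, 0]], [[0.0128, -0.005, 0], [0, 0, 0]], [[0.0111, -0.008, 0], [0, 0, 0]], [[0.0088, -0.0105, 0], [0, 0, 0]], [[0.0059, -0.0124, 0], [0, 0, 0]]])

```text
clock: 6.65
tool_pos: [497.7, 192.6, 31.7]
ee_rot: [-0.0, 0.692, 0.722, -0.0]
force: [4.2, -4.3, -14.7]
finger_gap: 21.0
gripper_force: 39.6
```

>>> apply_moves(increments=[[[0.0027, -0.0135, 0], [0, 0, 0]], [[-0.0007, -0.0137, 0], [0, 0, 0]], [[-0.0041, -0.0131, 0], [0, 0, 0]], [[-0.0072, -0.0117, 0], [0, 0, 0]], [[-0.0099, -0.0095, 0], [0, 0, 0]]])

```text
clock: 7.28
tool_pos: [437.1, 170.2, 32.0]
ee_rot: [-0.0, 0.692, 0.722, 0.0]
force: [7.8, -0.4, -27.3]
finger_gap: 20.7
gripper_force: 40.0
```

```bash
python3 - <<'E'
from h import *
prt();a=eyes.camera("wrist");b=cv2.resize(eyes.camera("side")[120:320,170:410],(480,400))
cv2.imwrite("pics/c6.png",np.hstack([a[:,170:490],b])[:,:,::-1])
E
```

```text
7.28 tcp [437.1 170.2  32. ] x [-0.042  0.999  0.001] y [ 0.999  0.042 -0.   ] z [-0.     0.001 -1.   ] F [  7.8  -0.4 -27.3] gap 20.7 40.037076473236084
```

View pics/c6.png

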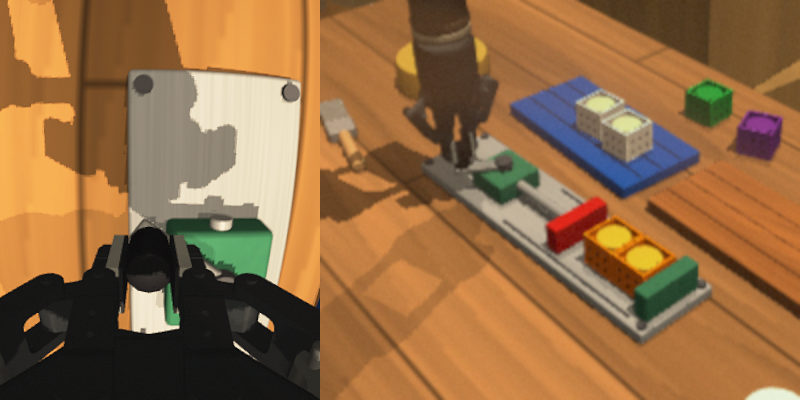

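The side view confirms it: the red jaw now stands clear of the orange hoops by about 30 mm. I'll release, rise and go to look at the hoops.

>>> apply_moves(increments=[[[0, 0, 0], [0, 0, 0]], [[0, 0, 0], [0, 0, 0]], [[0, 0, 0], [0, 0, 0]], [[0, 0, -0.06], [0, 0, 0]], [[0, 0, -0.06], [0, 0, 0]]], hand=1)

```text
clock: 8.0
tool_pos: [438.0, 170.4, 154.2]
ee_rot: [-0.001, 0.692, 0.722, -0.001]
force: [0.9, 0.2, 0.6]
finger_gap: 85.3
gripper_force: 0.0
```

>>> apply_moves(increments=[[[-0.056, 0.01, 0], [0, 0, 0]], [[-0.056, 0.01, 0], [0, 0, 0]], [[-0.056, 0.01, 0], [0, 0, 0]], [[-0.056, 0.01, 0], [0, 0, 0]], [[0, 0, 0], [0, 0, 0]]])

```text
clock: 8.62
tool_pos: [489.5, -55.3, 154.2]
ee_rot: [0.001, 0.694, 0.72, 0.001]
force: [0.4, 0.9, -0.0]
finger_gap: 85.4
gripper_force: 0.0
```

```bash
python3 - <<'E'
from h import *
import pickle
prt();m=eyes.camera_model("wrist");im=eyes.camera("wrist");cv2.imwrite("pics/w2.png",im[:,:,::-1]);pickle.dump(m,open("w2.pkl","wb"))
E
```

```text
8.62 tcp [489.5 -55.3 154.2] x [-0.036  0.999 -0.001] y [0.999 0.036 0.003] z [ 0.003 -0.001 -1.   ] F [ 0.4  0.9 -0. ] gap 85.4 0.0
```

View pics/w2.png

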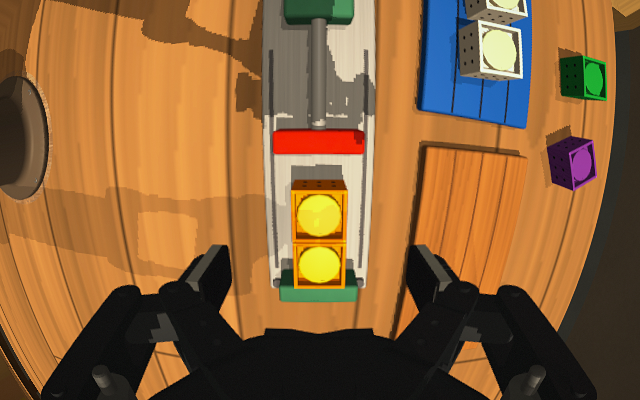

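The wrist view shows the orange hoops' top centres at (320,217) and (320,265), the red jaw at (318,141) well clear of them, and the board at right with its −y part hidden by the finger.

```bash
python3 - <<'E'
from h import *
import pickle
m=pickle.load(open("w2.pkl","rb"));im=cv2.imread("pics/w2.png")[:,:,::-1].copy()
R=cv2.Rodrigues(m["rvec"])[0]
q=lambda L,z:[onz("wrist",p,z,m)[:2].round(1).tolist() for p in L]
print("h1 quad",q([(291,191),(347,191),(346,242),(292,242)],62), np.mean(q([(291,191),(347,191),(346,242),(292,242)],62),0))
print("h2 quad",q([(294,244),(346,244),(345,288),(294,288)],62), np.mean(q([(294,244),(346,244),(345,288),(294,288)],62),0))
k=mask(im,(24,120,180),(34,255,255));k[:,:285]=0;k[:,355:]=0;k[:180]=0;k[295:]=0
for r,a in blobs(k,200):print("cheese",r,a,[onz("wrist",r[0],z,m)[:2].round(1).tolist() for z in(50,62)])
print("jaw face",q([(275,153),(363,153)],54),"fixed top edge",q([(282,272),(356,272)],56))
print("board corners z20",q([(427,147),(524,157),(394,338)],20))
s=robot.state()["tool_pos"];print(s)
E
```

```text
h1 quad [[465.3, -57.9], [516.1, -56.1], [518.5, -106.6], [466.7, -108.5]] [491.65  -82.275]
h2 quad [[468.6, -110.5], [518.6, -108.8], [521.2, -159.0], [468.8, -160.8]] [ 494.3   -134.775]
cheese ((319.0, 215.0), (40.0, 42.0), 90.0) 1310.0 [[491.7, -84.2], [491.5, -80.0]]
cheese ((319.5, 264.5), (35.0, 41.0), 90.0) 1103.5 [[494.3, -138.4], [493.9, -131.9]]
jaw face [[449.3, -24.7], [529.7, -21.8]] fixed top edge [[456.0, -145.7], [531.9, -143.0]]
board corners z20 [[603.7, -15.5], [735.4, -16.0], [600.0, -268.4]]
[488.56366265 -53.25873281 153.67838869]
```

```bash
python3 - <<'E'
from h import *
import pickle
m=pickle.load(open("w2.pkl","rb"));R=cv2.Rodrigues(m["rvec"])[0];c=-R.T@m["tvec"];K=m["mtx"]
s=robot.state()["tool_pos"];T=np.array([489.,-54.5,154.]);Rl=Rt().as_matrix()
def proj(P):
    q=R@(np.asarray(P)-c);r=np.hypot(*q[:2]);t=np.arctan2(r,q[2]);return (K[0,0]*t*q[0]/r+K[0,2],K[1,1]*t*q[1]/r+K[1,2])
# open pad tips, inner face at +-42.5, front edge +11 back edge -11, height h above TCP
for h in (0,13,25,35,45,55):
    print(h,[tuple(np.round(proj(T+Rl@np.array([a,b,-h])))) for a,b in [(11,-42.5),(-11,-42.5),(11,42.5),(11,-57)]])
im=cv2.imread("pics/w2.png");x=im[235:345,165:255];y=cv2.imread("pics/c6.png")[215:325,90:210]
cv2.imwrite("pics/c7.png",cv2.resize(np.hstack([x,y]),None,fx=3.8,fy=3.8,interpolation=cv2.INTER_CUBIC))
T=np.array([437.1,170.2,32.]);print("c6: tip front px rel cam", [(h,tuple(np.round(np.array(proj(np.array([489,-54.5,154.])+Rl@np.array([11,b,-h])))-[170,0]))) for h in(15,25,35,45) for b in(-11,)])
# top-camera board
print("board",[onz("top",(225+u/3.3,130+v/3.3),20)[:2].round().tolist() for u,v in[(409,57),(747,48),(752,210),(409,217)]])
E
```

```text
0 [(np.float64(248.0), np.float64(208.0)), (np.float64(251.0), np.float64(240.0)), (np.float64(386.0), np.float64(207.0)), (np.float64(226.0), np.float64(208.0))]
13 [(np.float64(244.0), np.float64(214.0)), (np.float64(247.0), np.float64(249.0)), (np.float64(390.0), np.float64(214.0)), (np.float64(220.0), np.float64(214.0))]
25 [(np.float64(239.0), np.float64(222.0)), (np.float64(242.0), np.float64(258.0)), (np.float64(395.0), np.float64(221.0)), (np.float64(214.0), np.float64(221.0))]
35 [(np.float64(234.0), np.float64(228.0)), (np.float64(238.0), np.float64(266.0)), (np.float64(400.0), np.float64(228.0)), (np.float64(208.0), np.float64(228.0))]
45 [(np.float64(229.0), np.float64(236.0)), (np.float64(234.0), np.float64(275.0)), (np.float64(405.0), np.float64(236.0)), (np.float64(202.0), np.float64(235.0))]
55 [(np.float64(223.0), np.float64(244.0)), (np.float64(229.0), np.float64(285.0)), (np.float64(410.0), np.float64(244.0)), (np.float64(194.0), np.float64(243.0))]
c6: tip front px rel cam [(15, (np.float64(127.0), np.float64(216.0))), (25, (np.float64(126.0), np.float64(222.0))), (35, (np.float64(125.0), np.float64(229.0))), (45, (np.float64(123.0), np.float64(237.0)))]
board [[740.0, -17.0], [739.0, -303.0], [600.0, -300.0], [603.0, -13.0]]
```

View pics/c7.png

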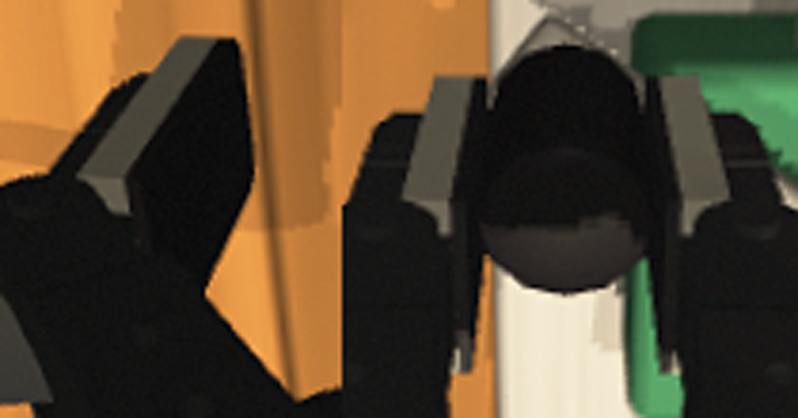

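Zoomed pad tips: in the open view the pad's inner front corner is at full-image (227,245), and on the knob it is at (294,235). The real fingertips are therefore about 40 mm behind the reported TCP when shut (43 at a 22 mm gap, 53 open). I'll allow for that offset in every height from here.

>>> apply_moves(increments=[[[-0.014, 0.001, 0], [0, 0, 0]], [[-0.014, 0.001, 0], [0, 0, 0]], [[0, 0, 0], [0, 0, 0]], [[0, 0, 0], [0, 0, 0]], [[0, 0, 0], [0, 0, 0]]])

```text
clock: 9.3
tool_pos: [490.9, -79.2, 152.7]
ee_rot: [-0.0, 0.692, 0.722, 0.0]
force: [0.4, -0.4, 0.3]
finger_gap: 85.2
gripper_force: 0.0
```

```bash
python3 - <<'E'
from h import *
for i in range(2):
    prt();goto(491.6,-82.3,-15);eyes.camera("top")
E
```

```text
9.3 tcp [490.9 -79.2 152.7] x [-0.043  0.999  0.   ] y [ 0.999  0.043 -0.   ] z [-0.  0. -1.] F [ 0.4 -0.4  0.3] gap 85.2 0.0
to go (tool mm) [ -3.2   0.6 167.7]
9.35 tcp [490.9 -79.3 152.7] x [-0.043  0.999  0.   ] y [ 0.999  0.043 -0.   ] z [-0.  0. -1.] F [ 0.  -0.1 -0.5] gap 85.8 0.0
to go (tool mm) [ -3.1   0.6 167.7]
```

>>> apply_moves(increments=[[[-0.003, 0.0006, 0.04], [0, 0, 0]], [[0, 0, 0.045], [0, 0, 0]], [[0, 0, 0.035], [0, 0, 0]], [[0, 0, 0.01], [0, 0, 0]], [[0, 0, 0], [0, 0, 0]]])

```text
clock: 10.02
tool_pos: [491.7, -82.5, 22.7]
ee_rot: [-0.0, 0.692, 0.722, -0.0]
force: [0.2, -0.6, 0.1]
finger_gap: 85.6
gripper_force: 0.0
```

>>> apply_moves(increments=[[[0, 0, 0.012], [0, 0, 0]], [[0, 0, 0.011], [0, 0, 0]], [[0, 0, 0.01], [0, 0, 0]], [[0, 0, 0.005], [0, 0, 0]], [[0, 0, 0], [0, 0, 0]]])

```text
clock: 10.65
tool_pos: [491.3, -82.6, -15.8]
ee_rot: [-0.001, 0.692, 0.722, -0.0]
force: [0.3, 0.4, 0.8]
finger_gap: 85.4
gripper_force: 0.0
```

>>> apply_moves(increments=[[[0, 0, 0], [0, 0, 0]], [[0, 0, 0], [0, 0, 0]], [[0, 0, 0], [0, 0, 0]], [[0, 0, 0], [0, 0, 0]], [[0, 0, 0], [0, 0, 0]]], hand=0, grip_force=60)

```text
clock: 11.28
tool_pos: [492.4, -82.9, -14.7]
ee_rot: [0.001, 0.692, 0.722, 0.0]
force: [-0.4, -0.4, 4.1]
finger_gap: 51.6
gripper_force: 63.4
```

>>> apply_moves(increments=[[[0, 0, -0.03], [0, 0, 0]], [[0, 0, -0.04], [0, 0, 0]], [[0, 0, -0.03], [0, 0, 0]], [[0, 0.04, 0], [0, 0, 0]], [[0, 0.04, 0], [0, 0, 0]]], grip_force=90)

```text
clock: 11.9
tool_pos: [571.7, -79.1, 84.6]
ee_rot: [-0.0, 0.692, 0.722, -0.0]
force: [0.6, -0.2, -2.3]
finger_gap: 51.2
gripper_force: 94.7
```

>>> apply_moves(increments=[[[-0.007, 0.05, 0], [0, 0, 0]], [[-0.007, 0.048, 0], [0, 0, 0]], [[0, 0, 0], [0, 0, 0]], [[0, 0, 0.045], [0, 0, 0]], [[0, 0, 0.03], [0, 0, 0]]])

```text
clock: 12.52
tool_pos: [666.7, -88.5, 6.7]
ee_rot: [-0.002, 0.692, 0.722, -0.002]
force: [0.3, 0.2, -2.7]
finger_gap: 51.3
gripper_force: 95.1
```

```bash
python3 - <<'E'
from h import *
prt();goto(670,-90,-11);eyes.camera("top");prt()
E
```

```text
12.53 tcp [666.7 -88.5   6.7] x [-0.042  0.999  0.001] y [ 0.999  0.042 -0.006] z [-0.006  0.001 -1.   ] F [ 0.3  0.2 -2.7] gap 51.3 95.14047145843506
to go (tool mm) [-1.7  3.3 17.6]
12.57 tcp [663.1 -87.9   1.9] x [-0.042  0.999  0.003] y [ 0.999  0.042 -0.013] z [-0.013  0.003 -1.   ] F [-1.8  0.8 -5.1] gap 51.2 95.00171542167664
```

>>> apply_moves(increments=[[[0, 0, 0], [0, 0, 0]], [[0, 0, 0], [0, 0, 0]], [[0, 0, 0.006], [0, 0, 0]], [[0, 0, 0.004], [0, 0, 0]], [[0, 0, 0], [0, 0, 0]]])

```text
clock: 13.2
tool_pos: [669.8, -89.1, -0.5]
ee_rot: [-0.0, 0.692, 0.722, -0.0]
force: [-0.2, 0.5, -2.1]
finger_gap: 50.8
gripper_force: 95.0
```

```bash
python3 - <<'E'
from h import *
prt();b=eyes.camera("side")[160:300,280:480]
cv2.imwrite("pics/c8.png",cv2.resize(b,(800,560),interpolation=cv2.INTER_CUBIC)[:,:,::-1]);prt();goto(670,-90,-10)
E
```

```text
13.2 tcp [ 6.698e+02 -8.910e+01 -5.000e-01] x [-0.042  0.999  0.   ] y [ 0.999  0.042 -0.001] z [-0.001  0.    -1.   ] F [-0.2  0.5 -2.1] gap 50.8 94.97509360313416
13.25 tcp [ 6.70e+02 -8.91e+01 -3.00e-01] x [-0.042  0.999  0.   ] y [ 0.999  0.042 -0.   ] z [-0.  0. -1.] F [-0.3  0.2 -2.1] gap 51.0 94.9742603302002
to go (tool mm) [-0.9 -0.   9.7]
```

View pics/c8.png

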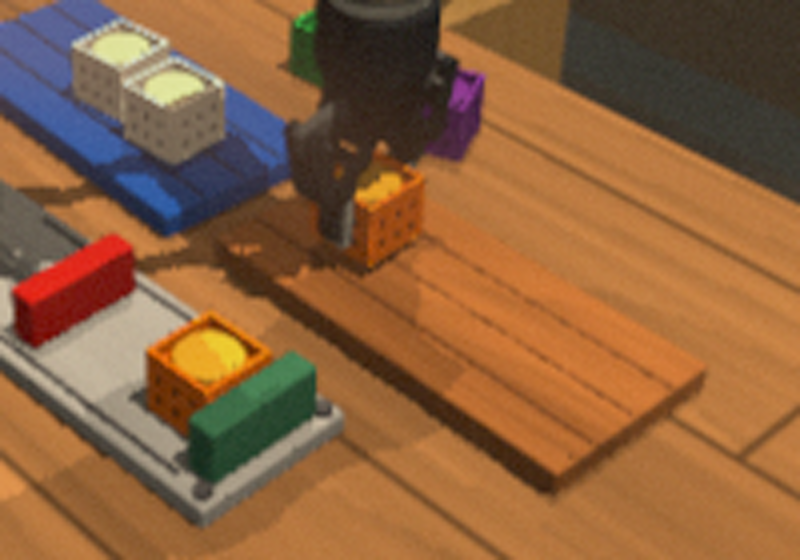

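The side view shows the hoop held upright about 10 mm above the board, and the second orange hoop still in the press. I'll lower and release.

>>> apply_moves(increments=[[[0, 0, 0.004], [0, 0, 0]], [[0, 0, 0.003], [0, 0, 0]], [[0, 0, 0.002], [0, 0, 0]], [[0, 0, 0.001], [0, 0, 0]], [[0, 0, 0], [0, 0, 0]]])

```text
clock: 13.88
tool_pos: [670.3, -89.2, -10.2]
ee_rot: [0.0, 0.692, 0.722, 0.0]
force: [0.5, 0.9, -1.7]
finger_gap: 51.4
gripper_force: 95.3
```

>>> apply_moves(increments=[[[0, 0, 0], [0, 0, 0]], [[0, 0, 0], [0, 0, 0]], [[0, 0, 0], [0, 0, 0]], [[0, 0, 0], [0, 0, 0]], [[0, 0, -0.02], [0, 0, 0]]], hand=1)

```text
clock: 14.5
tool_pos: [668.0, -88.8, 8.4]
ee_rot: [-0.002, 0.692, 0.722, -0.001]
force: [0.1, -0.8, -0.8]
finger_gap: 85.6
gripper_force: 0.0
```

>>> apply_moves(increments=[[[0, 0, -0.05], [0, 0, 0]], [[0, 0, -0.05], [0, 0, 0]], [[-0.018, -0.058, 0], [0, 0, 0]], [[-0.018, -0.058, 0], [0, 0, 0]], [[-0.018, -0.058, 0], [0, 0, 0]]])

```text
clock: 15.12
tool_pos: [497.8, -151.2, 111.6]
ee_rot: [0.001, 0.692, 0.722, 0.0]
force: [0.8, -0.7, 1.0]
finger_gap: 84.8
gripper_force: 0.0
```

>>> apply_moves(increments=[[[0, 0, 0], [0, 0, 0]], [[0, 0, 0], [0, 0, 0]], [[0, 0, 0.03], [0, 0, 0]], [[0, 0, 0.02], [0, 0, 0]], [[0, 0, 0], [0, 0, 0]]])

```text
clock: 15.75
tool_pos: [499.2, -149.8, 59.0]
ee_rot: [-0.001, 0.692, 0.722, -0.0]
force: [0.2, 0.0, 0.9]
finger_gap: 85.3
gripper_force: 0.0
```

```bash
python3 - <<'E'
from h import *
prt();goto(494,-134.5,-15)
E
```

```text
15.75 tcp [ 499.2 -149.8   59. ] x [-0.043  0.999  0.001] y [ 0.999  0.043 -0.002] z [-0.002  0.001 -1.   ] F [0.2 0.  0.9] gap 85.3 0.0
to go (tool mm) [15.4 -4.4 74. ]
```

>>> apply_moves(increments=[[[0.0154, -0.0044, 0], [0, 0, 0]], [[0, 0, 0.03], [0, 0, 0]], [[0, 0, 0.025], [0, 0, 0]], [[0, 0, 0.015], [0, 0, 0]], [[0, 0, 0.004], [0, 0, 0]]])

```text
clock: 16.38
tool_pos: [493.6, -134.7, -14.4]
ee_rot: [-0.0, 0.692, 0.722, -0.0]
force: [0.2, -1.3, -0.7]
finger_gap: 85.4
gripper_force: 0.0
```

>>> apply_moves(increments=[[[0, 0, 0], [0, 0, 0]], [[0, 0, 0], [0, 0, 0]], [[0, 0, 0], [0, 0, 0]], [[0, 0, 0], [0, 0, 0]], [[0, 0, 0], [0, 0, 0]]], hand=0, grip_force=60)

```text
clock: 17.0
tool_pos: [494.8, -135.8, -13.0]
ee_rot: [0.001, 0.692, 0.722, 0.0]
force: [-0.2, -0.2, 6.4]
finger_gap: 51.4
gripper_force: 63.9
```

>>> apply_moves(increments=[[[0, 0, -0.03], [0, 0, 0]], [[0, 0, -0.04], [0, 0, 0]], [[0, 0, -0.03], [0, 0, 0]], [[-0.008, 0.04, 0], [0, 0, 0]], [[-0.01, 0.04, 0], [0, 0, 0]]], grip_force=90)

```text
clock: 17.62
tool_pos: [574.5, -149.8, 85.8]
ee_rot: [-0.0, 0.692, 0.722, -0.0]
force: [0.6, -0.1, -2.6]
finger_gap: 50.8
gripper_force: 95.0
```

>>> apply_moves(increments=[[[-0.03, 0.05, 0], [0, 0, 0]], [[-0.03, 0.048, 0], [0, 0, 0]], [[0, 0, 0], [0, 0, 0]], [[0, 0, 0], [0, 0, 0]], [[0, 0, 0.04], [0, 0, 0]]])

```text
clock: 18.25
tool_pos: [677.3, -206.3, 49.6]
ee_rot: [0.004, 0.692, 0.722, 0.002]
force: [0.6, -0.4, -2.8]
finger_gap: 51.0
gripper_force: 95.2
```

>>> apply_moves(increments=[[[0, 0, 0.03], [0, 0, 0]], [[0, 0, 0.016], [0, 0, 0]], [[0, 0, 0], [0, 0, 0]], [[0, 0, 0], [0, 0, 0]], [[0, 0, 0], [0, 0, 0]]])

```text
clock: 18.88
tool_pos: [676.3, -206.2, 1.9]
ee_rot: [0.002, 0.692, 0.722, 0.001]
force: [0.6, 0.0, -1.5]
finger_gap: 51.3
gripper_force: 95.2
```

```bash
python3 - <<'E'
from h import *
prt();goto(670,-215,-10.5)
E
```

```text
18.88 tcp [ 676.3 -206.2    1.9] x [-0.042  0.999 -0.001] y [0.999 0.042 0.003] z [ 0.003 -0.001 -1.   ] F [ 0.6  0.  -1.5] gap 51.3 95.20756244659424
to go (tool mm) [-8.5 -6.7 12.4]
```

>>> apply_moves(increments=[[[0, -0.006, 0.004], [0, 0, 0]], [[0, 0, 0.004], [0, 0, 0]], [[0, 0, 0.002], [0, 0, 0]], [[0, 0, 0.0015], [0, 0, 0]], [[0, 0, 0], [0, 0, 0]]])

```text
clock: 19.5
tool_pos: [668.3, -206.0, -8.8]
ee_rot: [-0.001, 0.692, 0.722, -0.001]
force: [-6.6, 1.3, 10.9]
finger_gap: 51.0
gripper_force: 96.9
```

>>> apply_moves(increments=[[[0, 0, 0], [0, 0, 0]], [[0, 0, 0], [0, 0, 0]], [[0, 0, 0], [0, 0, 0]], [[0, 0, 0], [0, 0, 0]], [[0, 0, -0.02], [0, 0, 0]]], hand=1)

```text
clock: 20.12
tool_pos: [666.5, -205.1, 6.4]
ee_rot: [-0.002, 0.692, 0.722, -0.001]
force: [0.8, -0.5, 0.3]
finger_gap: 85.2
gripper_force: 0.0
```

>>> apply_moves(increments=[[[0, 0, -0.05], [0, 0, 0]], [[0, 0, -0.06], [0, 0, 0]], [[0, 0, -0.06], [0, 0, 0]], [[0.058, -0.003, 0], [0, 0, 0]], [[0.058, -0.003, 0], [0, 0, 0]]])

```text
clock: 20.75
tool_pos: [659.2, -90.1, 182.1]
ee_rot: [0.002, 0.693, 0.721, 0.002]
force: [1.4, 0.5, -0.5]
finger_gap: 85.4
gripper_force: 0.0
```

>>> apply_moves(increments=[[[0.058, 0, 0], [0, 0, 0]], [[0.058, 0, 0], [0, 0, 0]], [[0, 0, 0], [0, 0, 0]], [[0, 0, 0], [0, 0, 0]], [[0, 0, 0], [0, 0, 0]]])

```text
clock: 21.38
tool_pos: [653.3, 24.0, 178.8]
ee_rot: [0.0, 0.693, 0.721, 0.0]
force: [0.0, -0.7, -0.1]
finger_gap: 85.6
gripper_force: 0.0
```

```bash
python3 - <<'E'
from h import *
import pickle
prt();m=eyes.camera_model("wrist");im=eyes.camera("wrist");cv2.imwrite("pics/w3.png",im[:,:,::-1]);pickle.dump(m,open("w3.pkl","wb"))
t=eyes.camera("top");cv2.imwrite("pics/top3.png",t[:,:,::-1])
b=cv2.resize(eyes.camera("side")[130:290,240:480],(480,320))
cv2.imwrite("pics/mix3.png",np.hstack([im[0:320,170:490],b])[:,:,::-1])
E
```

```text
21.38 tcp [653.3  24.  178.8] x [-0.04   0.999 -0.001] y [0.999 0.04  0.001] z [ 0.001 -0.001 -1.   ] F [ 0.  -0.7 -0.1] gap 85.6 0.0
```

View pics/mix3.png

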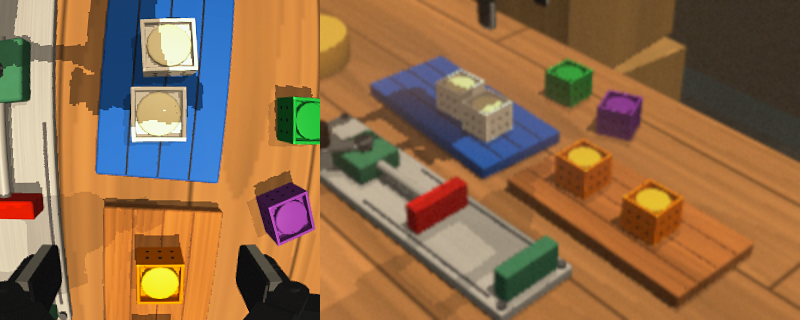

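Both orange hoops stand upright on the board. The white hoops' top faces are centred near full-image (328,114) and (337,47), and the far one is slightly turned. I'll measure them.

```bash
cat >> h.py <<'E'
def hoops(im,m,z,thr=120,roi=None,dbg=True):
    h=cv2.cvtColor(im,cv2.COLOR_RGB2HSV);k=((h[:,:,1]<110)&(h[:,:,2]>thr)&((h[:,:,0]<60)|(h[:,:,1]<40))).astype(np.uint8)
    if roi: q=np.zeros_like(k);q[roi[1]:roi[3],roi[0]:roi[2]]=k[roi[1]:roi[3],roi[0]:roi[2]];k=q
    k=cv2.morphologyEx(k,cv2.MORPH_CLOSE,np.ones((3,3),np.uint8))
    for c in sorted(cv2.findContours(k,cv2.RETR_EXTERNAL,cv2.CHAIN_APPROX_NONE)[0],key=cv2.contourArea,reverse=True)[:3]:
        if cv2.contourArea(c)<400: continue
        P=np.array([onz("wrist",p[0],z,m)[:2] for p in c],np.float32);r=cv2.minAreaRect(P)
        print("px",c[:,0].min(0),c[:,0].max(0),"ctr",np.round(r[0],1),"size",np.round(r[1],1),"ang",round(r[2],1))
E
python3 - <<'E'
from h import *
import pickle
m=pickle.load(open("w3.pkl","rb"));im=cv2.imread("pics/w3.png")[:,:,::-1].copy()
for t in (120,150,170): print(t);hoops(im,m,66,t,(270,0,400,160))
q=lambda L,z:[onz("wrist",(p[0]+170,p[1]),z,m)[:2].round(1).tolist() for p in L]
a=q([(131,87),(185,87),(187,141),(131,141)],66);print(a,np.mean(a,0))
b=q([(141,18),(196,17),(198,72),(143,76)],66);print(b,np.mean(b,0))
E
```

```text
120
px [310  18] [367  75] ctr [667.5 157.3] size [51.9 57. ] ang 5.1
px [300  86] [356 141] ctr [660.2  92.1] size [52.1 52.3] ang 2.9
150
px [301  87] [356 141] ctr [660.4  91.7] size [51.8 51.4] ang 2.7
px [310  18] [367  74] ctr [667.4 157.8] size [51.9 56. ] ang 5.1
170
px [301  87] [356 141] ctr [660.4  91.7] size [51.7 51.4] ang 2.7
px [310  18] [367  70] ctr [667.3 159.6] size [51.8 52.3] ang 5.1
[[633.9, 116.1], [684.0, 118.5], [688.6, 67.4], [635.7, 65.0]] [660.55  91.75]
[[640.4, 184.3], [692.0, 188.7], [695.7, 133.8], [644.6, 127.0]] [668.175 158.45 ]
```

>>> apply_moves(increments=[[[0.034, 0.005, 0], [0, 0, 0]], [[0.034, 0.005, 0], [0, 0, 0]], [[0, 0, 0.03], [0, 0, 0]], [[0, 0, 0.03], [0, 0, 0]], [[0, 0, 0.02], [0, 0, 0]]])

```text
clock: 22.15
tool_pos: [659.3, 93.1, 96.4]
ee_rot: [-0.001, 0.692, 0.721, -0.001]
force: [-0.1, -1.0, -0.6]
finger_gap: 85.5
gripper_force: 0.0
```

```bash
python3 - <<'E'
from h import *
prt();m=eyes.camera_model("wrist");im=eyes.camera("wrist");hoops(im,m,66,170,(250,0,400,330));prt();goto(660.4,91.7,-10)
E
```

```text
22.15 tcp [659.3  93.1  96.4] x [-0.041  0.999 -0.   ] y [ 0.999  0.041 -0.002] z [-0.002 -0.    -1.   ] F [-0.1 -1.  -0.6] gap 85.5 0.0
px [294  78] [372 156] ctr [667.3 159.5] size [51.5 51.9] ang 5.3
px [282 177] [356 245] ctr [660.3  92. ] size [52.3 51.6] ang 2.7
22.2 tcp [657.4  93.   93.5] x [-0.041  0.999 -0.   ] y [ 0.999  0.041 -0.007] z [-0.007 -0.001 -1.   ] F [-1.9  0.1 -2.1] gap 85.5 0.0
to go (tool mm) [ -1.4   3.6 103.5]
```

>>> apply_moves(increments=[[[0, 0, 0.03], [0, 0, 0]], [[0, 0, 0.03], [0, 0, 0]], [[0, 0, 0.025], [0, 0, 0]], [[0, 0, 0.015], [0, 0, 0]], [[0, 0, 0.009], [0, 0, 0]]])

```text
clock: 22.82
tool_pos: [660.4, 93.6, -11.0]
ee_rot: [0.0, 0.692, 0.722, 0.0]
force: [-0.2, 0.1, -0.6]
finger_gap: 85.3
gripper_force: 0.0
```

>>> apply_moves(increments=[[[0, 0, 0], [0, 0, 0]], [[0, 0, 0], [0, 0, 0]], [[0, 0, 0], [0, 0, 0]], [[0, 0, 0], [0, 0, 0]], [[0, 0, 0], [0, 0, 0]]], hand=0, grip_force=60)

```text
clock: 23.45
tool_pos: [661.4, 94.1, -9.3]
ee_rot: [0.001, 0.692, 0.722, 0.001]
force: [1.6, -0.8, 5.7]
finger_gap: 51.0
gripper_force: 64.0
```

>>> apply_moves(increments=[[[0, 0, -0.03], [0, 0, 0]], [[0, 0, -0.04], [0, 0, 0]], [[0, 0, -0.04], [0, 0, 0]], [[-0.057, 0, 0], [0, 0, 0]], [[-0.057, 0, 0], [0, 0, 0]]], grip_force=90)

```text
clock: 24.08
tool_pos: [664.6, -20.2, 99.4]
ee_rot: [0.0, 0.691, 0.723, -0.0]
force: [0.8, -0.2, -1.4]
finger_gap: 50.8
gripper_force: 93.8
```

```bash
python3 - <<'E'
from h import *
prt();goto(494,-132,-14)
E
```

```text
24.07 tcp [664.6 -20.2  99.4] x [-0.044  0.999 -0.   ] y [0.999 0.044 0.   ] z [ 0. -0. -1.] F [ 0.8 -0.2 -1.4] gap 50.8 93.78907799720764
to go (tool mm) [-104.  -175.5  113.4]
```

>>> apply_moves(increments=[[[-0.026, -0.044, 0], [0, 0, 0]], [[-0.026, -0.044, 0], [0, 0, 0]], [[-0.025, -0.044, 0], [0, 0, 0]], [[-0.025, -0.0435, 0], [0, 0, 0]], [[0, 0, 0], [0, 0, 0]]])

```text
clock: 24.7
tool_pos: [489.0, -129.7, 97.6]
ee_rot: [-0.003, 0.693, 0.721, -0.001]
force: [0.4, 0.8, -1.0]
finger_gap: 51.1
gripper_force: 94.3
```

>>> apply_moves(increments=[[[0, 0, 0], [0, 0, 0]], [[0, 0, 0.03], [0, 0, 0]], [[0, 0, 0.03], [0, 0, 0]], [[0, 0, 0.02], [0, 0, 0]], [[0, 0, 0], [0, 0, 0]]])

```text
clock: 25.32
tool_pos: [493.1, -127.9, 17.4]
ee_rot: [-0.002, 0.692, 0.722, -0.001]
force: [-0.7, 1.1, -1.9]
finger_gap: 51.3
gripper_force: 94.3
```

>>> apply_moves(increments=[[[0, 0, 0], [0, 0, 0]], [[0, 0, 0], [0, 0, 0]], [[0, 0, 0], [0, 0, 0]], [[0, 0, 0], [0, 0, 0]], [[0, 0, 0], [0, 0, 0]]])

```text
clock: 25.95
tool_pos: [493.9, -129.3, 19.5]
ee_rot: [0.0, 0.692, 0.722, 0.0]
force: [0.4, -0.4, -0.3]
finger_gap: 51.0
gripper_force: 94.3
```

```bash
python3 - <<'E'
from h import *
prt();goto(494,-130,-13.5)
m=eyes.camera_model("wrist");im=eyes.camera("wrist");cv2.imwrite("pics/w4.png",im[:,:,::-1])
k=mask(im,(50,90,40),(85,255,200));k[:150]=0;print([(r,a) for r,a in blobs(k,100)])
E
```

```text
25.95 tcp [ 493.9 -129.3   19.5] x [-0.042  0.999 -0.   ] y [0.999 0.042 0.   ] z [ 0. -0. -1.] F [ 0.4 -0.4 -0.3] gap 51.0 94.32359576225281
to go (tool mm) [-0.7  0.  33. ]
[]
```

>>> apply_moves(increments=[[[0, 0, 0.012], [0, 0, 0]], [[0, 0, 0.01], [0, 0, 0]], [[0, 0, 0.006], [0, 0, 0]], [[0, 0, 0.003], [0, 0, 0]], [[0, 0, 0.001], [0, 0, 0]]])

```text
clock: 26.62
tool_pos: [493.7, -129.2, -13.0]
ee_rot: [-0.0, 0.692, 0.722, -0.0]
force: [0.6, 0.3, -2.1]
finger_gap: 50.8
gripper_force: 94.3
```

>>> apply_moves(increments=[[[0, 0, 0], [0, 0, 0]], [[0, 0, 0.001], [0, 0, 0]], [[0, 0, 0], [0, 0, 0]], [[0, 0, 0], [0, 0, 0]], [[0, 0, 0], [0, 0, 0]]])

```text
clock: 27.25
tool_pos: [494.3, -129.4, -13.3]
ee_rot: [0.0, 0.692, 0.722, 0.0]
force: [-0.6, -0.5, 2.0]
finger_gap: 51.3
gripper_force: 94.5
```

>>> apply_moves(increments=[[[0, 0, 0], [0, 0, 0]], [[0, 0, 0], [0, 0, 0]], [[0, 0, 0], [0, 0, 0]], [[0, 0, 0], [0, 0, 0]], [[0, 0, -0.02], [0, 0, 0]]], hand=1)

```text
clock: 27.88
tool_pos: [491.9, -128.6, 5.0]
ee_rot: [-0.002, 0.692, 0.722, -0.001]
force: [-0.4, -0.0, -0.1]
finger_gap: 85.1
gripper_force: 0.0
```

>>> apply_moves(increments=[[[0, 0, -0.05], [0, 0, 0]], [[0, 0, -0.06], [0, 0, 0]], [[0, 0, -0.06], [0, 0, 0]], [[0.05, 0.035, 0], [0, 0, 0]], [[0.05, 0.035, 0], [0, 0, 0]]])

```text
clock: 28.5
tool_pos: [561.3, -26.1, 178.3]
ee_rot: [0.002, 0.693, 0.721, 0.001]
force: [0.9, -0.3, 0.0]
finger_gap: 85.4
gripper_force: 0.0
```

>>> apply_moves(increments=[[[0.05, 0.035, 0], [0, 0, 0]], [[0.05, 0.035, 0], [0, 0, 0]], [[0.02, 0.02, 0], [0, 0, 0]], [[0, 0, 0], [0, 0, 0]], [[0, 0, 0], [0, 0, 0]]])

```text
clock: 29.12
tool_pos: [643.5, 96.7, 175.7]
ee_rot: [-0.0, 0.692, 0.722, -0.001]
force: [0.6, 0.4, 0.1]
finger_gap: 85.5
gripper_force: 0.0
```

```bash
python3 - <<'E'
from h import *
prt();m=eyes.camera_model("wrist");im=eyes.camera("wrist");cv2.imwrite("pics/w5.png",im[:,:,::-1]);print("B");hoops(im,m,66,170,(250,0,520,200));goto(667.3,159.6,-10)
print("A");hoops(im,m,62,130,(60,180,260,400))
t=eyes.camera("top");cv2.imwrite("pics/top5.png",t[:,:,::-1])
for r,a in blobs(mask(t,(20,0,140),(60,90,255)),60)[:4]:print("top",np.round(r[0],1),a,onz("top",r[0],62)[:2].round(),onz("top",r[0],66)[:2].round())
E
```

```text
29.12 tcp [643.5  96.7 175.7] x [-0.042  0.999 -0.001] y [ 0.999  0.042 -0.002] z [-0.002 -0.001 -1.   ] F [0.6 0.4 0.1] gap 85.5 0.0
B
px [318  92] [374 148] ctr [667.2 159.4] size [51.6 52. ] ang 5.0
to go (tool mm) [ 62.3  26.7 185.7]
A
px [188 180] [247 339] ctr [535.7  -5.5] size [ 48.8 204.3] ang 2.1
px [146 180] [191 254] ctr [481.3  51.9] size [46.  86.8] ang 2.0
top [394.7 233.3] 216.5 [ 493. -130.] [ 493. -130.]
```

>>> apply_moves(increments=[[[0.03, 0.013, 0], [0, 0, 0]], [[0.03, 0.013, 0], [0, 0, 0]], [[0, 0, 0.03], [0, 0, -0.045]], [[0, 0, 0.03], [0, 0, 0]], [[0, 0, 0.02], [0, 0, 0]]])

```text
clock: 29.85
tool_pos: [666.6, 157.0, 94.7]
ee_rot: [-0.001, 0.676, 0.737, -0.001]
force: [-0.1, -0.7, -0.4]
finger_gap: 85.4
gripper_force: 0.0
```

>>> apply_moves(increments=[[[0, 0, 0], [0, 0, 0]], [[0, 0, 0], [0, 0, 0]], [[0, 0, 0], [0, 0, 0]], [[0, 0, 0], [0, 0, 0]], [[0, 0, 0], [0, 0, 0]]])

```text
clock: 30.48
tool_pos: [668.3, 158.5, 97.0]
ee_rot: [0.0, 0.676, 0.737, 0.0]
force: [0.5, -0.3, -0.3]
finger_gap: 85.3
gripper_force: 0.0
```

```bash
python3 - <<'E'
from h import *
prt();m=eyes.camera_model("wrist");im=eyes.camera("wrist");hoops(im,m,66,170,(250,0,400,330));goto(667.2,159.4,-10)
E
```

```text
30.48 tcp [668.3 158.5  97. ] x [-0.087  0.996  0.   ] y [0.996 0.087 0.001] z [ 0.001  0.    -1.   ] F [ 0.5 -0.3 -0.3] gap 85.3 0.0
px [279 173] [353 242] ctr [667.3 159.4] size [52.5 52.1] ang 5.0
to go (tool mm) [  1.   -0.9 106.7]
```

>>> apply_moves(increments=[[[0, -0.001, 0.03], [0, 0, 0]], [[0, 0, 0.03], [0, 0, 0]], [[0, 0, 0.025], [0, 0, 0]], [[0, 0, 0.015], [0, 0, 0]], [[0, 0, 0.006], [0, 0, 0]]])

```text
clock: 31.15
tool_pos: [666.3, 158.2, -10.7]
ee_rot: [-0.0, 0.676, 0.737, -0.001]
force: [0.6, 0.2, 0.2]
finger_gap: 85.5
gripper_force: 0.0
```

>>> apply_moves(increments=[[[0, 0, 0], [0, 0, 0]], [[0, 0, 0], [0, 0, 0]], [[0, 0, 0], [0, 0, 0]], [[0, 0, 0], [0, 0, 0]], [[0, 0, 0], [0, 0, 0]]], hand=0, grip_force=60)

```text
clock: 31.78
tool_pos: [668.3, 158.5, -8.2]
ee_rot: [0.001, 0.676, 0.737, 0.001]
force: [0.4, -0.2, 6.0]
finger_gap: 51.8
gripper_force: 64.2
```

>>> apply_moves(increments=[[[0, 0, -0.03], [0, 0, 0]], [[0, 0, -0.04], [0, 0, 0]], [[0, 0, -0.04], [0, 0, 0.045]], [[-0.05, -0.04, 0], [0, 0, 0]], [[-0.05, -0.04, 0], [0, 0, 0]]], grip_force=90)

```text
clock: 32.4
tool_pos: [591.9, 56.8, 100.2]
ee_rot: [0.0, 0.691, 0.722, -0.0]
force: [0.0, -1.5, -1.3]
finger_gap: 50.9
gripper_force: 94.1
```

```bash
python3 - <<'E'
from h import *
prt();goto(491.6,-76,-13)
E
```

```text
32.4 tcp [591.9  56.8 100.2] x [-0.044  0.999 -0.   ] y [0.999 0.044 0.   ] z [ 0. -0. -1.] F [ 0.  -1.5 -1.3] gap 50.9 94.05014634132385
to go (tool mm) [-128.2 -106.   113.3]
```

>>> apply_moves(increments=[[[-0.043, -0.036, 0], [0, 0, 0]], [[-0.043, -0.036, 0], [0, 0, 0]], [[-0.042, -0.034, 0], [0, 0, 0]], [[0, 0, 0], [0, 0, 0]], [[0, 0, 0], [0, 0, 0]]])

```text
clock: 33.02
tool_pos: [492.3, -74.8, 100.0]
ee_rot: [-0.0, 0.692, 0.721, 0.0]
force: [0.9, 0.5, -1.2]
finger_gap: 51.0
gripper_force: 94.1
```

>>> apply_moves(increments=[[[0, 0, 0.02], [0, 0, 0]], [[0, 0, 0.02], [0, 0, 0]], [[0, 0, 0], [0, 0, 0]], [[0, 0, 0], [0, 0, 0]], [[0, 0, 0], [0, 0, 0]]])

```text
clock: 33.65
tool_pos: [493.7, -74.7, 61.2]
ee_rot: [0.001, 0.692, 0.722, 0.001]
force: [-0.1, 0.5, -1.7]
finger_gap: 51.0
gripper_force: 94.1
```

```bash
python3 - <<'E'
from h import *
prt();goto(491.8,-76,-12.2);prt()
t=eyes.camera("top")
for r,a in blobs(mask(t,(20,0,140),(60,90,255)),60)[:4]:print("top",np.round(r[0],1),a,onz("top",r[0],62)[:2].round())
E
```

```text
33.65 tcp [493.7 -74.7  61.2] x [-0.043  0.999 -0.   ] y [0.999 0.043 0.002] z [ 0.002 -0.    -1.   ] F [-0.1  0.5 -1.7] gap 51.0 94.14079427719116
to go (tool mm) [-1.1 -2.1 73.4]
33.65 tcp [493.7 -74.7  61.2] x [-0.043  0.999 -0.   ] y [0.999 0.043 0.002] z [ 0.002 -0.    -1.   ] F [-0.1  0.5 -1.7] gap 51.0 94.14079427719116
```

>>> apply_moves(increments=[[[0, -0.0015, 0.025], [0, 0, 0]], [[0, 0, 0.02], [0, 0, 0]], [[0, 0, 0.015], [0, 0, 0]], [[0, 0, 0.007], [0, 0, 0]], [[0, 0, 0.003], [0, 0, 0]]])

```text
clock: 34.33
tool_pos: [491.2, -75.0, -9.8]
ee_rot: [0.0, 0.692, 0.722, 0.0]
force: [1.1, -0.5, -1.6]
finger_gap: 51.1
gripper_force: 94.1
```

>>> apply_moves(increments=[[[0, 0, 0.002], [0, 0, 0]], [[0, 0, 0.001], [0, 0, 0]], [[0, 0, 0], [0, 0, 0]], [[0, 0, 0], [0, 0, 0]], [[0, 0, 0], [0, 0, 0]]])

```text
clock: 34.95
tool_pos: [491.5, -75.1, -12.1]
ee_rot: [0.0, 0.692, 0.722, 0.0]
force: [-1.1, 0.1, 4.7]
finger_gap: 51.2
gripper_force: 94.5
```

```bash
python3 - <<'E'
from h import *
prt()
E
```

```text
34.95 tcp [491.5 -75.1 -12.1] x [-0.042  0.999 -0.   ] y [0.999 0.042 0.001] z [ 0.001 -0.    -1.   ] F [-1.1  0.1  4.7] gap 51.2 94.49147701263428
```

>>> apply_moves(increments=[[[0, 0, 0], [0, 0, 0]], [[0, 0, 0], [0, 0, 0]], [[0, 0, 0], [0, 0, 0]], [[0, 0, 0], [0, 0, 0]], [[0, 0, -0.02], [0, 0, 0]]], hand=1)

```text
clock: 35.58
tool_pos: [489.0, -74.5, 6.0]
ee_rot: [-0.002, 0.692, 0.722, -0.001]
force: [0.6, -0.2, 0.5]
finger_gap: 85.6
gripper_force: 0.0
```

>>> apply_moves(increments=[[[0, 0, -0.05], [0, 0, 0]], [[0, 0, -0.06], [0, 0, 0]], [[0, 0, -0.035], [0, 0, 0]], [[0.02, 0, 0], [0, 0, 0]], [[0, 0, 0], [0, 0, 0]]])

```text
clock: 36.2
tool_pos: [490.0, -54.4, 152.6]
ee_rot: [0.0, 0.692, 0.722, 0.0]
force: [0.3, 0.1, -0.9]
finger_gap: 85.2
gripper_force: 0.0
```

>>> apply_moves(increments=[[[0, 0, 0], [0, 0, 0]], [[0, 0, 0], [0, 0, 0]], [[0, 0, 0], [0, 0, 0]], [[0, 0, 0], [0, 0, 0]], [[0, 0, 0], [0, 0, 0]]])

```text
clock: 36.83
tool_pos: [490.1, -55.1, 152.2]
ee_rot: [-0.0, 0.692, 0.722, -0.0]
force: [0.7, 0.1, -0.4]
finger_gap: 85.6
gripper_force: 0.0
```

```bash
python3 - <<'E'
from h import *
prt();m=eyes.camera_model("wrist");im=eyes.camera("wrist");cv2.imwrite("pics/w6.png",im[:,:,::-1])
for t in(150,170,190):print(t);hoops(im,m,62,t,(285,160,355,330))
k=mask(im,(50,90,40),(85,255,200));print([(np.round(r[0]),np.round(r[1]),a) for r,a in blobs(k,100)])
k=mask(im,(0,200,120),(5,255,255));print([(np.round(r[0]),np.round(r[1]),onz("wrist",r[0],54,m).round(1)) for r,a in blobs(k,100)])
goto(437.5,170.3,31)
E
```

```text
36.83 tcp [490.1 -55.1 152.2] x [-0.042  0.999  0.   ] y [ 0.999  0.042 -0.   ] z [-0.  0. -1.] F [ 0.7  0.1 -0.4] gap 85.6 0.0
150
px [285 160] [354 288] ctr [493.5 -93.1] size [ 68.1 130.4] ang 2.4
170
px [285 160] [354 288] ctr [493.5 -93. ] size [ 68.  130.3] ang 2.4
190
px [285 160] [354 287] ctr [493.4 -92.5] size [ 68.  129.2] ang 2.4
[(array([585.,  80.]), array([44., 46.]), 1778.0), (array([317., 287.]), array([78., 32.]), 1380.0), (array([320.,  12.]), array([24., 69.]), 1330.5)]
[(array([318., 142.]), array([23., 91.]), array([488.8, -13.4,  54. ]))]
to go (tool mm) [227.4 -43.1 121.2]
```

```bash
python3 - <<'E'
from h import *
im=cv2.imread("pics/w6.png")[:,:,::-1].copy();m=eyes.camera_model("wrist")
k=mask(im,(24,25,120),(50,200,255));k[:170]=0;k[310:]=0;k[:,:280]=0;k[:,360:]=0
k=cv2.morphologyEx(k,cv2.MORPH_OPEN,np.ones((3,3),np.uint8))
for r,a in blobs(k,200):print(np.round(r[0],1),np.round(r[1],1),a,onz("wrist",r[0],55,m).round(1))
E
```

```text
[319.5 208. ] [42. 45.] 1471.0 [492.3 -74.5  55. ]
[318.5 262. ] [40. 45.] 1259.0 [ 493.8 -131.4   55. ]
```

Both white hoops stand on the press line, at (492.3,−74.5) and (493.8,−131.4). Next I'll return to the knob and wind clockwise.

>>> apply_moves(increments=[[[0.057, -0.0107, 0], [0, 0, 0]], [[0.057, -0.0107, 0], [0, 0, 0]], [[0.057, -0.0107, 0], [0, 0, 0]], [[0.0567, -0.0107, 0], [0, 0, 0]], [[0, 0, 0], [0, 0, 0]]])

```text
clock: 37.5
tool_pos: [436.7, 174.1, 152.5]
ee_rot: [-0.0, 0.69, 0.724, 0.0]
force: [0.1, 0.5, -0.0]
finger_gap: 85.4
gripper_force: 0.0
```

>>> apply_moves(increments=[[[0, 0, 0.02], [0, 0, 0]], [[0, 0, 0.02], [0, 0, 0]], [[0, 0, 0], [0, 0, 0]], [[0, 0, 0], [0, 0, 0]], [[0, 0, 0], [0, 0, 0]]])

```text
clock: 38.12
tool_pos: [438.9, 170.6, 113.3]
ee_rot: [0.001, 0.692, 0.722, 0.001]
force: [-0.3, -0.8, 0.9]
finger_gap: 85.5
gripper_force: 0.0
```

```bash
python3 - <<'E'
from h import *
prt();goto(438,170.3,25)
m=eyes.camera_model("wrist");im=eyes.camera("wrist");cv2.imwrite("pics/w7.png",im[:,:,::-1])
k=mask(im,(0,0,0),(180,255,75));k[:180]=0;k[280:]=0;k[:,:270]=0;k[:,370:]=0
for r,a in blobs(k,100):print(np.round(r[0],1),np.round(r[1],1),a,onz("wrist",r[0],76,m).round(1))
E
```

```text
38.12 tcp [438.9 170.6 113.3] x [-0.041  0.999  0.   ] y [0.999 0.041 0.002] z [ 0.002  0.    -1.   ] F [-0.3 -0.8  0.9] gap 85.5 0.0
to go (tool mm) [-0.3 -1.1 88.3]
[314.  209.9] [39.  29.8] 893.0 [436.1 168.7  76. ]
[345.6 191.8] [12.9 34.7] 193.5 [458.5 183.4  76. ]
```

>>> apply_moves(increments=[[[0, -0.001, 0.03], [0, 0, 0]], [[0, 0, 0.03], [0, 0, 0]], [[0, 0, 0.02], [0, 0, 0]], [[0, 0, 0.007], [0, 0, 0]], [[0, 0, 0], [0, 0, 0]]])

```text
clock: 38.8
tool_pos: [437.1, 170.7, 25.5]
ee_rot: [0.0, 0.692, 0.722, 0.0]
force: [0.0, -0.5, 0.1]
finger_gap: 85.5
gripper_force: 0.0
```

>>> apply_moves(increments=[[[0, 0, 0], [0, 0, 0]], [[0, 0, 0], [0, 0, 0]], [[0, 0, 0], [0, 0, 0]], [[0, 0, 0], [0, 0, 0]], [[0, 0, 0], [0, 0, 0]]], hand=0, grip_force=50)

```text
clock: 39.42
tool_pos: [436.6, 170.8, 25.9]
ee_rot: [-0.0, 0.692, 0.722, -0.0]
force: [-2.5, 0.2, 5.2]
finger_gap: 20.1
gripper_force: 48.7
```

```bash
python3 - <<'E'
from h import *
prt()
E
```

```text
39.42 tcp [436.6 170.8  25.9] x [-0.042  0.999  0.   ] y [ 0.999  0.042 -0.001] z [-0.001  0.    -1.   ] F [-2.5  0.2  5.2] gap 20.1 48.708563446998596
```

>>> apply_moves(increments=[[[0.0099, 0.0095, 0], [0, 0, 0]], [[0.0072, 0.0117, 0], [0, 0, 0]], [[0.0041, 0.0131, 0], [0, 0, 0]], [[0.0007, 0.0137, 0], [0, 0, 0]], [[-0.0027, 0.0135, 0], [0, 0, 0]]])

```text
clock: 40.05
tool_pos: [496.9, 194.3, 25.9]
ee_rot: [-0.002, 0.692, 0.722, 0.0]
force: [-4.6, 3.6, 4.9]
finger_gap: 20.8
gripper_force: 48.8
```

>>> apply_moves(increments=[[[-0.0059, 0.0124, 0], [0, 0, 0]], [[-0.0088, 0.0105, 0], [0, 0, 0]], [[-0.0111, 0.008, 0], [0, 0, 0]], [[-0.0128, 0.005, 0], [0, 0, 0]], [[0, 0, 0], [0, 0, 0]]])

```text
clock: 40.67
tool_pos: [536.3, 154.5, 25.9]
ee_rot: [0.001, 0.692, 0.722, 0.001]
force: [0.9, -0.0, 4.4]
finger_gap: 20.5
gripper_force: 49.0
```

```bash
python3 - <<'E'
from h import *
prt()
t=np.arange(0.25,-0.7,-0.05);print(np.diff(55*np.c_[np.sin(t),np.cos(t)],axis=0).round(2).tolist())
E
```

```text
40.67 tcp [536.3 154.5  25.9] x [-0.041  0.999 -0.001] y [0.999 0.041 0.002] z [ 0.002 -0.001 -1.   ] F [ 0.9 -0.   4.4] gap 20.5 48.95084738731384
[[-2.68, 0.61], [-2.71, 0.48], [-2.73, 0.34], [-2.74, 0.21], [-2.75, 0.07], [-2.75, -0.07], [-2.74, -0.21], [-2.73, -0.34], [-2.71, -0.48], [-2.68, -0.61], [-2.65, -0.75], [-2.61, -0.88], [-2.56, -1.01], [-2.51, -1.13], [-2.45, -1.26], [-2.38, -1.38], [-2.31, -1.5], [-2.23, -1.61]]
```

>>> apply_moves(increments=[[[-0.0027, 0.0006, 0], [0, 0, 0]], [[-0.0027, 0.0005, 0], [0, 0, 0]], [[-0.0027, 0.0003, 0], [0, 0, 0]], [[-0.0027, 0.0002, 0], [0, 0, 0]], [[-0.0027, 0.0001, 0], [0, 0, 0]]])

```text
clock: 41.3
tool_pos: [537.9, 142.8, 25.9]
ee_rot: [0.0, 0.692, 0.722, 0.001]
force: [-0.6, 4.8, 5.6]
finger_gap: 20.7
gripper_force: 49.0
```

>>> apply_moves(increments=[[[-0.0027, -0.0001, 0], [0, 0, 0]], [[-0.0027, -0.0002, 0], [0, 0, 0]], [[0, 0, 0], [0, 0, 0]], [[0, 0, 0], [0, 0, 0]], [[0, 0, 0], [0, 0, 0]]])

```text
clock: 41.92
tool_pos: [537.8, 137.0, 25.9]
ee_rot: [0.0, 0.692, 0.722, 0.001]
force: [-0.1, 2.6, 4.8]
finger_gap: 20.3
gripper_force: 49.0
```

```bash
python3 - <<'E'
from h import *
prt();p=robot.state()["tool_pos"]-np.array([483.5,139.3,0]);print("crank",np.arctan2(p[1],p[0])-.042,np.hypot(p[0],p[1]))
E
```

```text
41.92 tcp [537.8 137.   25.9] x [-0.042  0.999  0.   ] y [0.999 0.042 0.002] z [ 0.002  0.001 -1.   ] F [-0.1  2.6  4.8] gap 20.3 49.038832783699036
crank -0.08358023624859871 54.32156397950572
```

>>> apply_moves(increments=[[[-0.0014, -0.0002, 0], [0, 0, 0]], [[-0.0014, -0.0002, 0], [0, 0, 0]], [[0, 0, 0], [0, 0, 0]], [[0, 0, 0], [0, 0, 0]], [[0, 0, 0], [0, 0, 0]]])

```text
clock: 42.55
tool_pos: [537.7, 135.8, 25.9]
ee_rot: [-0.0, 0.692, 0.722, 0.002]
force: [0.8, 7.3, 5.2]
finger_gap: 20.7
gripper_force: 49.0
```

>>> apply_moves(increments=[[[-0.0014, -0.0002, 0], [0, 0, 0]], [[-0.0014, -0.0002, 0], [0, 0, 0]], [[0, 0, 0], [0, 0, 0]], [[0, 0, 0], [0, 0, 0]], [[0, 0, 0], [0, 0, 0]]])

```text
clock: 43.18
tool_pos: [537.7, 135.5, 26.0]
ee_rot: [-0.001, 0.693, 0.721, 0.004]
force: [1.4, 15.4, 3.5]
finger_gap: 20.7
gripper_force: 48.8
```

>>> apply_moves(increments=[[[-0.0014, -0.0003, 0], [0, 0, 0]], [[-0.0014, -0.0003, 0], [0, 0, 0]], [[0, 0, 0], [0, 0, 0]], [[0, 0, 0], [0, 0, 0]], [[0, 0, 0], [0, 0, 0]]])

```text
clock: 43.8
tool_pos: [537.7, 135.1, 26.0]
ee_rot: [-0.002, 0.693, 0.721, 0.006]
force: [1.2, 22.0, 1.7]
finger_gap: 20.5
gripper_force: 48.8
```

The row is clamped: the knob stalls at 22 N. I'll ease off to zero hand force so that friction holds the clamp, then let go.

>>> apply_moves(increments=[[[0.002, 0, 0], [0, 0, 0]], [[0.002, 0, 0], [0, 0, 0]], [[0.002, 0, 0], [0, 0, 0]], [[0, 0, 0], [0, 0, 0]], [[0, 0, 0], [0, 0, 0]]])

```text
clock: 44.42
tool_pos: [537.7, 135.8, 26.0]
ee_rot: [0.001, 0.692, 0.722, 0.002]
force: [2.3, 6.5, 2.2]
finger_gap: 20.8
gripper_force: 49.0
```

```bash
python3 - <<'E'
from h import *
prt();p=robot.state()["tool_pos"]-np.array([483.5,139.3,0]);print("crank",np.arctan2(p[1],p[0])-.042)
E
```

```text
44.42 tcp [537.7 135.8  26. ] x [-0.042  0.999  0.002] y [0.999 0.042 0.004] z [ 0.004  0.003 -1.   ] F [2.3 6.5 2.2] gap 20.8 49.009968638420105
crank -0.10681479376193392
```

>>> apply_moves(increments=[[[0.002, 0, 0], [0, 0, 0]], [[0, 0, 0], [0, 0, 0]], [[0, 0, 0], [0, 0, 0]], [[0, 0, 0], [0, 0, 0]], [[0, 0, 0], [0, 0, 0]]])

```text
clock: 45.05
tool_pos: [537.7, 136.0, 26.0]
ee_rot: [0.001, 0.692, 0.722, 0.001]
force: [6.1, 1.5, 3.7]
finger_gap: 20.3
gripper_force: 49.1
```

>>> apply_moves(increments=[[[0, 0, 0], [0, 0, 0]], [[0, 0, 0], [0, 0, 0]], [[0, 0, 0], [0, 0, 0]], [[0, 0, 0], [0, 0, 0]], [[0, 0, 0], [0, 0, 0]]], hand=1)

```text
clock: 45.68
tool_pos: [535.4, 136.1, 25.1]
ee_rot: [-0.0, 0.692, 0.722, -0.0]
force: [1.0, 0.9, 0.2]
finger_gap: 85.3
gripper_force: 0.0
```

>>> apply_moves(increments=[[[0, 0, -0.04], [0, 0, 0]], [[0, 0, -0.05], [0, 0, 0]], [[0, 0, -0.05], [0, 0, 0]], [[0, 0, 0], [0, 0, 0]], [[0, 0, 0], [0, 0, 0]]])

```text
clock: 46.3
tool_pos: [535.2, 136.0, 164.9]
ee_rot: [-0.0, 0.692, 0.722, -0.0]
force: [0.2, 0.4, -0.3]
finger_gap: 85.4
gripper_force: 0.0
```

>>> apply_moves(increments=[[[-0.05, -0.01, 0], [0, 0, 0]], [[-0.05, -0.01, 0], [0, 0, 0]], [[-0.05, -0.01, 0], [0, 0, 0]], [[0, 0, 0], [0, 0, 0]], [[0, 0, 0], [0, 0, 0]]])

```text
clock: 46.92
tool_pos: [510.8, -14.7, 163.6]
ee_rot: [-0.002, 0.692, 0.721, -0.001]
force: [-0.6, -0.3, 0.3]
finger_gap: 85.4
gripper_force: 0.0
```

```bash
python3 - <<'E'
from h import *
prt();m=eyes.camera_model("wrist");im=eyes.camera("wrist");cv2.imwrite("pics/w8.png",im[:,:,::-1])
k=mask(im,(24,25,120),(50,200,255));k[:150]=0;k[320:]=0;k[:,:280]=0;k[:,370:]=0
k=cv2.morphologyEx(k,cv2.MORPH_OPEN,np.ones((3,3),np.uint8))
for r,a in blobs(k,200):print(np.round(r[0],1),np.round(r[1],1),a,onz("wrist",r[0],55,m).round(1))
k=mask(im,(0,200,120),(5,255,255))
for r,a in blobs(k,100):print("jaw",np.round(r[0]),np.round(r[1]),onz("wrist",r[0],54,m).round(1))
b=cv2.resize(eyes.camera("side")[130:290,220:460],(480,320))
cv2.imwrite("pics/mix8.png",np.hstack([im[40:360,170:490],b])[:,:,::-1])
E
```

```text
46.92 tcp [510.8 -14.7 163.6] x [-0.041  0.999  0.001] y [ 0.999  0.041 -0.003] z [-0.003  0.001 -1.   ] F [-0.6 -0.3  0.3] gap 85.4 0.0
[299.5 251. ] [36. 39.] 1098.5 [494.3 -85.   55. ]
[299.5 292.5] [31. 39.] 937.5 [ 495.  -136.2   55. ]
jaw [296. 214.] [19. 82.] [489.9 -45.7  54. ]
```

View pics/mix8.png

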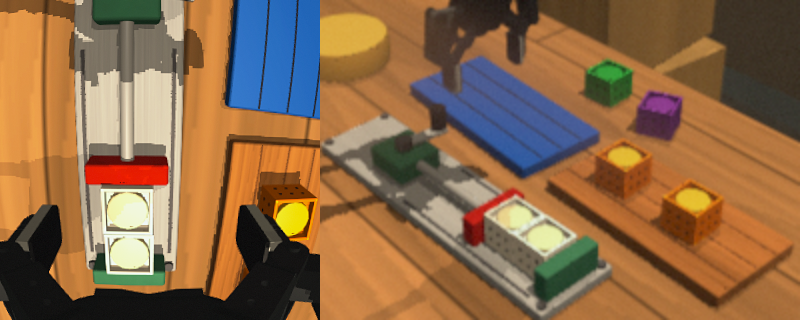

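The picture shows both white hoops square between the jaws and touching them, with the tray empty. Both orange hoops stand on the board. I'll let the arm settle and hand in.

>>> apply_moves(increments=[[[0, 0, -0.03], [0, 0, 0]], [[0, 0, 0], [0, 0, 0]], [[0, 0, 0], [0, 0, 0]], [[0, 0, 0], [0, 0, 0]], [[0, 0, 0], [0, 0, 0]]])

```text
clock: 47.65
tool_pos: [511.4, -14.8, 194.3]
ee_rot: [-0.001, 0.692, 0.722, -0.001]
force: [-0.5, 0.4, -0.6]
finger_gap: 85.2
gripper_force: 0.0
```

```bash
python3 -c "
from cell import robot
print(robot.hand_in())"
```

```text
the job is handed in; nothing more can be done
None
```

I handed the job in at about 48 s: both orange hoops stand on the ripening board and both white hoops (only two were there) are clamped square between the jaws; the hand-in call returned no verdict.

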